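Hold a bar in the corner of a sprung cross-slide table, bore by bore under a pointer

ROBOT

A 7-joint arm with a two-finger parallel gripper is mounted at the origin on a cart in front of the work surface, level with it; the furniture and walls round the work are solid. World frame = base frame: x ahead of the robot, y to its left, z up, the work surface at z = 0. Lengths are in mm, angles in rad, forces in N, time in s.
With the tool pointing down it reaches from about 425 to 875 mm from the base axis. Payload 4.7 kg.
Tool frame: the origin (TCP) lies midway between the tips of the shut fingers; the grasp point (between the pads) lies 19 mm behind it; z points along the fingers, x is the direction in which the jaws open and shut, and the axes are right-handed (so a half turn about z gives the same grasp; the last joint's range is limited). The gripper opens to 85 mm and grips with 20 to 120 N. Pads are 22 mm wide; open, the fingers measure 114 mm over their backs; the gripper's body (76 mm by 85 mm) begins 54 mm behind the grasp point. The pads swing forward as they close: fully open they stand 13 mm farther back than shut.
Start: joints at [-1.18, 0.321, -0.07, 1.45, 0.023, 1.371, -0.057], TCP at [239.193, 604.41, 231.349] pointing down, gripper open.
Joint ranges: [-2.86, 2.86], [-0.3, 2.09], [-1.38, 1.24], [0.06, 2.45], [-1.56, 4.7], [0.09, 2.05], [-2.69, 2.69]. Speed limits (rad/s): [2.57, 2.57, 3.14, 3.14, 3.14, 3.14, 3.14].

INTERFACE

Orientations are given as a rotation vector (axis times angle).
In Python, from rig import * gives the robot as it stands.
- The arm moves only by the tool drive_tool, never from a script. Its argument "deltas" is a list of rows, each an object of numbers: "x", "y", "z": the shift along the tool's x, y, z in m; "twist": the turn about the tool's z in rad. A call has exactly 8 rows; each row shifts and turns the pose as measured when the row begins, along the tool's axes as they then stand; what a row does not reach is not made up. A row lasts 1/10 s, in which the tool goes at most 50 mm and 8.59 degrees, less where a joint would pass 70% of its speed; a pose out of reach is approached as far as the arm can. A call with a gripper value outside its range is refused whole. "claw" is the opening in per cent of the stroke, from 0 (shut) to 100 (fully open), set as the call begins (left out, the last holds). The fingers move at their own pace and stop on an object; "force" is the grip in N (left out, the last holds). Time passes only in rows, so rows that do not move let the fingers close, or fill a call up. It gives the time, the measured TCP pose, the force and the opening at its end, in the units of the state.
- state(): the state, without advancing time (a new reading comes with each control period).
- get_image(name): name is "scene" or "top" or "wrist"; returns a dict with "img" (480x640x3 uint8, red, green, blue), "depth" (480x640 float32, mm along the optical axis (not along the pixel's ray), 0 where there is no reading), "K" (3x3 intrinsics, pixels), "R" (3x3) and "t" (3): a world point X has camera coordinates R X + t. Camera axes: x right, y down, z forward; pixel columns grow to the right and rows downward; lengths in mm; the calibration is good to about 2 mm. A picture is of the moment at which its call begins.
- sign_off(): hands the job in, once; it reports no verdict.
The state is a dict: "time": time; "joints": joint angles; "qvel": joint speeds; "joint_efforts": joint torques, N m; "ee_pos": TCP position; "orientation": TCP orientation; "wrist_force": force on the tool from outside, world axes, zero at the start; "wrist_torque": the same for the moment, N m; "finger_gap": finger opening in mm.
Only numpy, scipy, OpenCV 4.12 (cv2) and the standard library are available. Lean on these libraries where they do the work, as an engineer would, in place of code of your own. Each camera call takes 0.05 s, during which the arm holds its last target.

TASK

Lay the guide bar flat on the cross-slide table, bored end away from you, and press it into the corner: its end against the end stop and its side square against the side stops. Pressing on both, push the sprung table along until the bore nearest the bar's end is centred under the fixed pointer, hold it there for a second, then bring the other bore under the pointer in the same way; let nothing touch the pointer and leave the pulley and the drilled block where they are. Finish while still holding the bar pressed against both stops with that second bore under the pointer: do not let go, the springs would push the table back.

Things in the scene. Friction and masses are not known exactly. Their poses are not given: they have to be found in the camera images.
- bar_centre (a point): centre (half-way up) of the loose guide bar, steel-grey, 170 x 32 x 25 mm, 0.3 to 0.45 kg. Its x runs along it towards the end with the two bores, y across, z up. It starts flat on the bench, right of the table. Grip it across the 32 mm, 30 mm from its centre on the unbored side: there a finger falls between the side stops and the hand stays 80 mm clear of the pointer
- bore_1 (a point): mouth, on the bar's top face, of the first bore (the one nearest the bar's end), a dark round hole 10 mm wide, at x +72, y +6 mm from the bar's centre
- bore_2 (a point): mouth, on the bar's top face, of the second bore, 10 mm wide, at x +50, y -6 mm from the bar's centre
- nest (a point): point on the upper face of the aluminium cross-slide table where the planes of the end stop (facing -x) and side stops (facing -y) meet; it rides with the table, 76 mm above the bench. x points away from the robot, y to the left. Seated, the bar fills x -170..0, y -32..0, z 0..25 mm of this frame. From here the table reaches 23 mm in +x, 177 in -x, 40 in +y, 60 in -y
- seat (a point): centre of the bar when seated in the corner; rides with the table, same axes as nest (nest -85, -16, +12.5 mm). Table face and stops are ground and oiled (friction about 0.18), but bearing down hard on the bar makes the table follow by friction before the stops are met
- end_stop: steel end stop on the table, 36 mm wide, 14 mm high and thick; its origin is the centre of the foot of the face that the bar's bored end meets (nest y -16 mm)
- side_stops: two steel side stops on the table, each 16 mm long, 14 mm high and thick, centred at x -157 and x -50 mm from nest; the bar's +y side meets them. Origin on the table in the plane of their faces, 77 mm on the robot's side of nest
- pointer_tip (a point): tip of the fixed steel pointer, 108 mm above the bench, 7 mm above the top of a seated bar; a 7 mm rod, 18 mm collet from 28 mm up, under an overarm (156 to 186 mm above the bench) from a pillar on the far side; nothing of it stands over 13 mm towards the robot from the tip. At rest the tip is 12 mm beyond the end-stop face, 4 mm left of the side-stop faces
- pointer: the pointer with its collet; its origin is the tip
- saddle (a joint): travel of the table along its +x (away from the robot), 0 to 0.058 m; a spring pushes it back to 0 with 7 N at 0 and 9.3 N at full travel. With the bar seated bore 1 is under the pointer at 0.025, bore 2 at 0.047
- stage_table (a joint): travel of the table along its +y (left), 0 to 0.042 m; a spring pushes it back to 0 with 7 N at 0 and 8.7 N at full travel. With the bar seated bore 1 is under the pointer at 0.014, bore 2 at 0.026
- pulley_a: loose light-grey pulley, 42 mm wide and 26 mm high, standing on the bench; leave it alone
- drilled_block: loose light-grey milled block with bores, 36 x 50 x 26 mm, lying on the bench; leave it alone
- guide_bar: the guide bar; origin at the centre of its underside, axes as for bar_centre

How it is judged:
By the outcome, as a careful person would: the job done as asked, in the order asked, and still so for the second after the job is handed in, while the arm keeps its last pose, push and grip.
It also fails if it takes over 51 s, if anything falls off the work surface, if the arm or the gripper's body presses on something with over 40 N, if the wrist force passes 120 N, or if a joint passes its speed limit or range.

## Working session

There is one attempt and no reset: what is moved stays moved. The work goes in short steps, Python scripts to look and compute and a tool call to move; the robot and the scene stay as the last step left them, time stands still between calls to the robot, and variables do not carry over. Pictures are saved under pics/ and viewed, and the job is handed in when it is done.

Besides the shell and the picture viewer there is one more tool, called by a JSON object that holds its "op" and its "data", one argument or row to a line. drive_tool: Moves the arm, as the interface text tells. Its arguments: {"type":"object","properties":{"deltas":{"type":"array"},"claw":{"type":"number"},"force":{"type":"number"}},"required":["deltas"]}

```bash
mkdir -p pics; ls; python3 - <<'E'
from rig import *
import cv2,pickle
s=state();print(s)
for n in ["scene","top","wrist"]:
    d=get_image(n);cv2.imwrite(f"pics/a_{n}.png",d["img"][:,:,::-1]);pickle.dump(d,open(f"a_{n}.pkl","wb"));print(n,d["K"].round(1).tolist(),d["R"].round(4).tolist(),d["t"])
E
```

```text
pics
{'time': 0.0, 'joints': array([-1.17984025,  0.32182629, -0.07009683,  1.45167465,  0.0225591 ,
        1.37081297, -0.05692056]), 'qvel': array([-0.00097673,  0.0013644 ,  0.00058173, -0.00090633, -0.00109683,
        0.00102908,  0.00194367]), 'joint_efforts': array([-1.82586855e-04, -4.93580139e+01, -3.82460598e-01, -3.14331758e+01,
        1.27741863e-02,  1.15614742e-02, -3.89556163e-06]), 'ee_pos': array([239.024612  , 603.8703237 , 230.22162952]), 'orientation': array([ 2.59728135e+00,  1.76539225e+00, -2.46242442e-03]), 'wrist_force': array([0.63714868, 0.52896814, 0.65247279]), 'wrist_torque': array([0.02599143, 0.0294151 , 0.0025106 ]), 'finger_gap': 85.21058520259639}
scene [[492.3, 0.0, 315.4], [0.0, 492.3, 236.9], [0.0, 0.0, 1.0]] [[-0.8944, -0.447, 0.015], [-0.2224, 0.4156, -0.8819], [0.388, -0.7922, -0.4711]] [406.44437393 230.62511885 658.43978823]
top [[512.8, 0.0, 315.1], [0.0, 512.8, 242.1], [0.0, 0.0, 1.0]] [[0.004, -0.9996, 0.0294], [-0.9981, -0.0058, -0.0615], [0.0617, -0.0291, -0.9977]] [-118.24971493  485.84257412 1043.17156903]
wrist [[359.2, 0.0, 318.4], [0.0, 359.2, 246.1], [0.0, 0.0, 1.0]] [[0.367, 0.9302, -0.0019], [0.8938, -0.3521, 0.2777], [0.2577, -0.1036, -0.9607]] [-649.08065918  -37.07726572  378.74535197]
```

View pics/a_top.png

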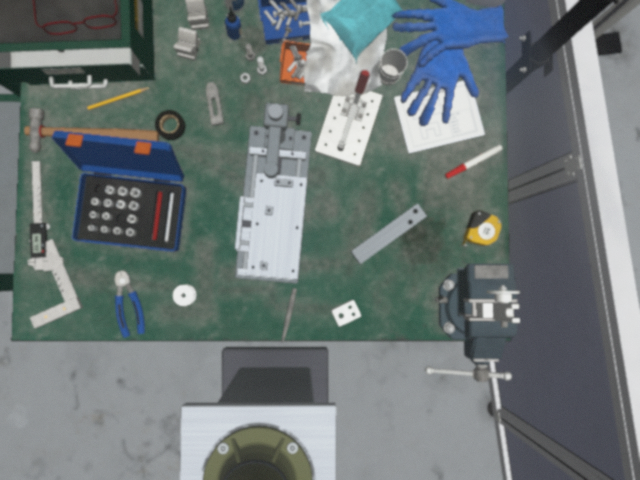

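View pics/a_scene.png

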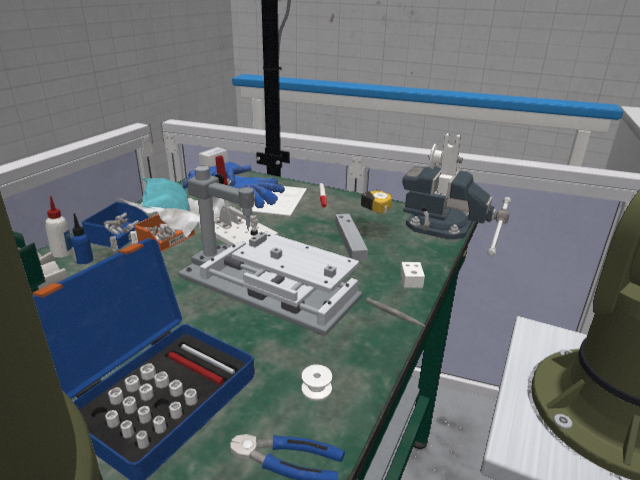

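View pics/a_wrist.png

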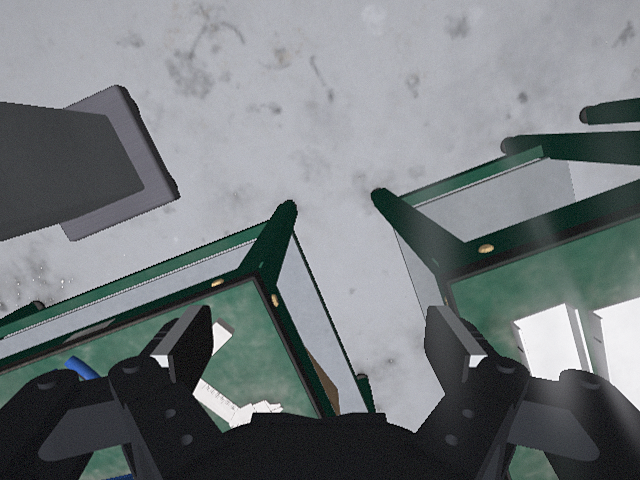

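The top view shows the bar at about (363,254)–(418,213), with its bored end at upper right. The table spans about (237–308, 130–280). I'll zoom in on both.

```bash
python3 - <<'E'
import cv2,pickle
d=pickle.load(open("a_top.pkl","rb"));im=d["img"][:,:,::-1]
cv2.imwrite("pics/b1.png",cv2.resize(im[95:290,225:325],None,fx=3,fy=3,interpolation=cv2.INTER_CUBIC))
cv2.imwrite("pics/b2.png",cv2.resize(im[190:280,340:440],None,fx=6,fy=6,interpolation=cv2.INTER_CUBIC))
d=pickle.load(open("a_scene.pkl","rb"));im=d["img"][:,:,::-1]
cv2.imwrite("pics/b3.png",cv2.resize(im[160:330,175:375],None,fx=3.5,fy=3.5,interpolation=cv2.INTER_CUBIC))
E
```

```text
(no output)
```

View pics/b1.png

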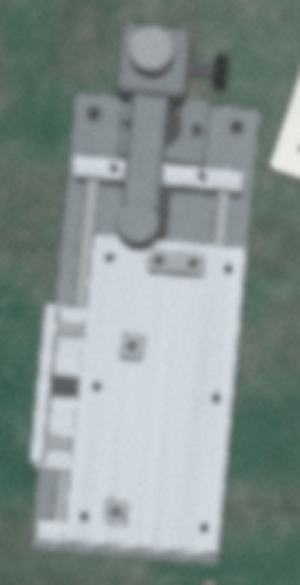

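View pics/b2.png

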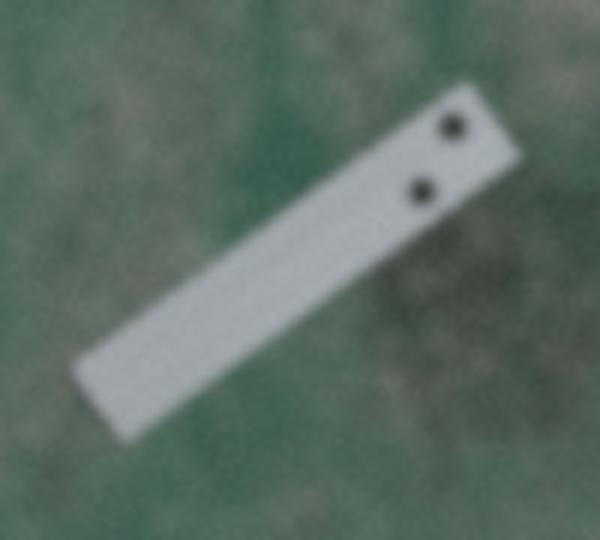

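View pics/b3.png

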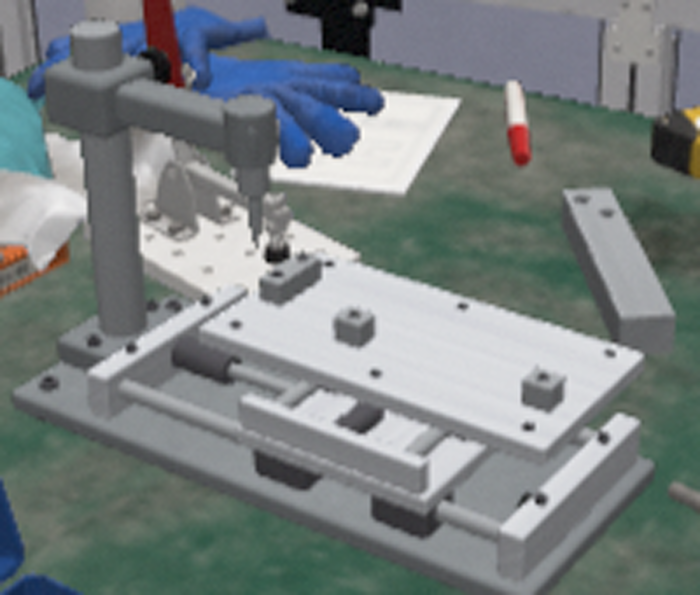

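```bash
cat > h.py <<'E'
import numpy as np,cv2,pickle
def cast(d,uv,z):
    uv=np.atleast_2d(np.asarray(uv,float));K,R,t=d["K"],d["R"],np.asarray(d["t"])
    r=(np.linalg.inv(K)@np.c_[uv,np.ones(len(uv))].T); r=(R.T@r).T; c=-R.T@t
    return c+r*((z-c[2])/r[:,2])[:,None]
def proj(d,X):
    X=np.atleast_2d(X);p=(d["R"]@X.T).T+d["t"];q=(d["K"]@p.T).T;return q[:,:2]/q[:,2:]
E
python3 - <<'E'
from h import *
d=pickle.load(open("a_top.pkl","rb"));im=d["img"]
hsv=cv2.cvtColor(im,cv2.COLOR_RGB2HSV)
# bar
x0,y0=335,190
sub=im[y0:285,x0:440]; s=8
big=cv2.resize(sub,None,fx=s,fy=s,interpolation=cv2.INTER_CUBIC)
g=big[:,:,0]  # red
print("red pct",np.percentile(g,[5,50,90,97]))
T=int((np.median(g[g>140])+np.median(g[g<110]))/2);print("T",T)
m=(g>T).astype(np.uint8)
m=cv2.morphologyEx(m,cv2.MORPH_OPEN,np.ones((25,25)))
cs,_=cv2.findContours(m,cv2.RETR_EXTERNAL,cv2.CHAIN_APPROX_NONE)
c=max(cs,key=cv2.contourArea)[:,0,:]
px=(c+0.5)/s-0.5+[x0,y0]
W=cast(d,px,25)
(cx,cy),(w,h),a=cv2.minAreaRect(W[:,:2].astype(np.float32));print("bar rect z=25",cx,cy,w,h,a)
# bores
dark=((g<T)&(cv2.morphologyEx(m,cv2.MORPH_CLOSE,np.ones((9,9)))>0)).astype(np.uint8)
hull=np.zeros_like(m);cv2.fillConvexPoly(hull,cv2.convexHull(c.astype(np.int32)),1);hull=cv2.erode(hull,np.ones((17,17)))
dk=((big.mean(2)<115)&(hull>0)).astype(np.uint8)
n,l,st,ce=cv2.connectedComponentsWithStats(dk)
for i in range(1,n):
    if st[i,4]>200:
        p=(ce[i]+.5)/s-.5+[x0,y0];print("bore",p,cast(d,p,25).round(1),st[i,4])
# depth
u=proj(d,[cx,cy,25])[0].astype(int);print("depth z",u)
def dz(u,v):
    D=d["depth"][v,u];p=np.linalg.inv(d["K"])@[u,v,1]*D;return d["R"].T@(p-d["t"])
print(dz(*u))
for u,v in [(285,230),(290,262),(250,262),(280,200)]: print((u,v),dz(u,v).round(1))
E
```

```text
red pct [ 66.  83. 151. 161.]
T 120
bar rect z=25 505.34722900390625 -267.7685852050781 33.8967399597168 170.94796752929688 35.61172103881836
bore [414.96806199 210.69097625] [[ 552.2 -322.3   25. ]] 863
bore [409.88481013 221.53892405] [[ 529.6 -311.5   25. ]] 790
depth z [388 233]
[ 505.60406533 -266.16056524   23.88535966]
(285, 230) [506.2 -55.3  74. ]
(290, 262) [443.7 -65.6  75.6]
(250, 262) [443.4  12.3  72.6]
(280, 200) [564.9 -45.1  75.4]
```

```bash
python3 - <<'E'
from h import *
d=pickle.load(open("a_top.pkl","rb"));im=d["img"]
print(im[225,295:325].tolist()[::2]); print(im[165:190,300].tolist()); print(im[265:295,285].tolist()[::2]); print(im[240,228:262].tolist()[::2])
E
```

```text
[[199, 205, 212], [186, 190, 197], [206, 213, 220], [198, 205, 210], [124, 134, 132], [88, 108, 99], [85, 106, 97], [88, 111, 100], [85, 107, 95], [89, 110, 98], [91, 113, 100], [84, 109, 97], [81, 106, 92], [85, 105, 95], [80, 104, 91]]
[[154, 159, 162], [151, 157, 161], [150, 156, 159], [149, 155, 158], [149, 155, 158], [145, 153, 155], [144, 150, 154], [146, 153, 155], [145, 153, 156], [147, 154, 156], [146, 155, 156], [152, 159, 162], [177, 184, 189], [198, 206, 212], [207, 215, 221], [209, 215, 221], [202, 210, 217], [190, 197, 204], [162, 167, 171], [138, 143, 147], [149, 155, 159], [178, 185, 190], [199, 205, 212], [207, 214, 220], [209, 216, 220]]
[[206, 212, 218], [204, 211, 218], [204, 211, 218], [204, 212, 218], [202, 209, 216], [202, 210, 215], [185, 192, 200], [152, 159, 163], [122, 132, 133], [82, 105, 96], [73, 102, 89], [73, 103, 89], [74, 101, 90], [69, 100, 85], [72, 102, 88]]
[[65, 98, 86], [79, 106, 94], [86, 112, 99], [100, 123, 112], [173, 183, 186], [199, 204, 212], [157, 163, 167], [168, 173, 178], [173, 179, 185], [184, 191, 195], [186, 193, 198], [203, 207, 214], [206, 213, 219], [204, 212, 217], [206, 212, 219], [206, 214, 219], [210, 217, 222]]
```

```bash
python3 - <<'E'
from h import *
d=pickle.load(open("a_top.pkl","rb"));im=d["img"].mean(2)
def cross(line,lo,thr):
    pass
def edge(fixed,rng,axis,thr,sign):
    out=[]
    for f in fixed:
        a=im[f,rng[0]:rng[1]] if axis=='row' else im[rng[0]:rng[1],f]
        # crossing from >thr to <thr
        for i in range(len(a)-1):
            b,c=a[i],a[i+1]
            if (b-thr)*(c-thr)<0 and np.sign(c-b)==sign:
                u=rng[0]+i+(thr-b)/(c-b); out.append((u,f) if axis=='row' else (f,u)); break
    return np.array(out)
R=edge(range(190,272,2),(290,330),'row',150,-1)
F=edge([291,293,295,297,299,301,303],(168,182),'col',175,1)
N=edge([260]+list(range(272,294,2)),(268,295),'col',140,-1)
def fit(P,z,name):
    W=cast(d,P,z)[:,:2]
    for _ in range(3):
        vx,vy,x,y=cv2.fitLine(W.astype(np.float32),cv2.DIST_HUBER,0,.01,.01).ravel()
        r=(W-[x,y])@[-vy,vx]; W=W[abs(r)<max(1.0,2*r.std())]
    print(name,len(W),"pt",x,y,"dir deg",np.degrees(np.arctan2(vy,vx)),"rms",r.std()); return np.array([x,y]),np.array([vx,vy])
r=fit(R,76,"right");f=fit(F,76,"far");n=fit(N,76,"near")
def inter(a,b):
    s=np.linalg.solve(np.c_[a[1],-b[1]],b[0]-a[0]);return a[0]+s[0]*a[1]
A=inter(r,f);B=inter(r,n);print("far right",A,"near right",B,np.linalg.norm(A-B))
x0,y0=225,90
big=cv2.resize(d["img"][155:285,230:330],None,fx=6,fy=6,interpolation=cv2.INTER_CUBIC)[:,:,::-1].copy()
cv2.imwrite("pics/c.png",big)
E
```

```text
right 39 pt 503.2525 -88.03024 dir deg -5.052949 rms 0.20854535255605472
far 6 pt 612.11084 -78.12877 dir deg 85.65339 rms 0.16604593133100354
near 12 pt 409.64563 -45.280415 dir deg 84.62665 rms 0.46335305422953715
far right [610.63654 -97.52513] near right [406.42987 -79.46919] 205.00336
```

View pics/c.png

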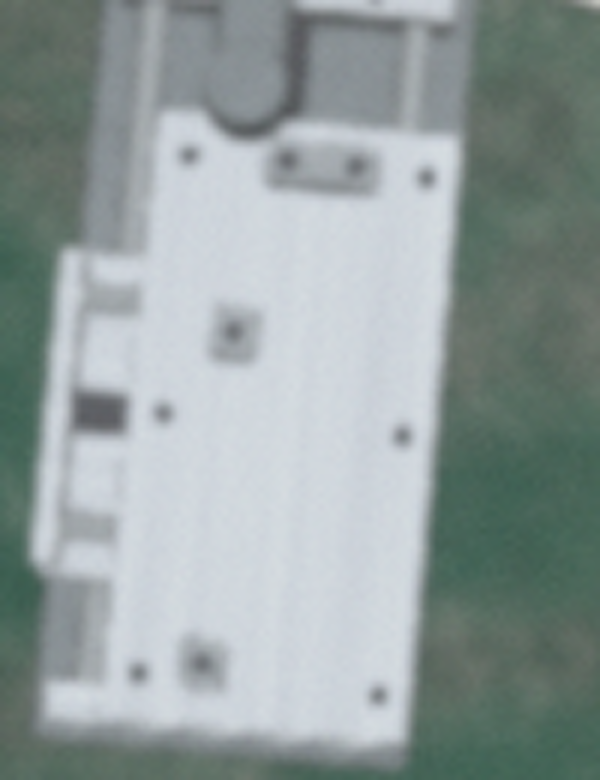

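```bash
python3 - <<'E'
from h import *
d=pickle.load(open("a_top.pkl","rb"));im=d["img"].mean(2)
# blob masks of stops, subpixel crossings
th=np.radians(-5.05);ex=np.array([np.cos(th),np.sin(th)]);ey=np.array([-ex[1],ex[0]])
A=np.array([610.64,-97.53]);nest=A-23*ex+60*ey;print("nest est",nest)
def cr(a,o,thr):
    idx=[i for i in range(len(a)-1) if a[i]<thr<=a[i+1]];i=idx[-1];return o+i+(thr-a[i])/(a[i+1]-a[i])
P=[(u,cr(im[180:196,u],180,192)) for u in range(278,290)]
W=cast(d,P,90)[:,:2]; print("end face", ((W-nest)@ex).round(1), ((W-nest)@ey).round(0))
W=cast(d,P,76)[:,:2]; print("  z76", ((W-nest)@ex).round(1))
for rows in [(207,214),(263,269)]:
    P=[(cr(im[v,262:282],262,192),v) for v in range(*rows)]
    W=cast(d,P,90)[:,:2]; print("side face", ((W-nest)@ey).round(1), ((W-nest)@ex).round(0))
    W=cast(d,P,76)[:,:2]; print("   z76", ((W-nest)@ey).round(1))
# scene view: pointer tip & check
s=pickle.load(open("a_scene.pkl","rb"))
N=np.r_[nest,76]
for nm,off in dict(nest=(0,0,0),tip=(12,4,32),far_right=(23,-60,0),near_right=(-177,-60,0),near_left=(-177,40,0),ss1=(-50,0,14),ss2=(-157,0,14),endtop=(0,-16,14)).items():
    X=N+np.r_[off[0]*ex+off[1]*ey,off[2]]
    print(nm,X.round(1),proj(s,X).round(1),proj(d,X).round(1))
im=s["img"][:,:,::-1].copy()
f=4;big=cv2.resize(im[200:300,215:365],None,fx=f,fy=f,interpolation=cv2.INTER_CUBIC)
for off in [(0,0,0),(12,4,32),(23,-60,0),(-177,-60,0),(-177,40,0),(-58,0,14),(-42,0,14),(-165,0,14),(-149,0,14),(0,-34,14),(0,2,14)]:
    X=N+np.r_[off[0]*ex+off[1]*ey,off[2]];p=(proj(s,X)[0]-[215,200]+.5)*f
    cv2.drawMarker(big,tuple(int(round(v)) for v in p),(0,0,255),cv2.MARKER_CROSS,10,1)
cv2.imwrite("pics/d.png",big)
E
```

```text
nest est [593.0107832  -35.73832811]
end face [-3.8 -3.7 -3.9 -3.9 -4.  -4.2 -4.3 -4.2 -4.  -3.9 -3.8 -3.7] [ -6.  -8. -10. -12. -14. -16. -18. -20. -22. -24. -26. -28.]
  z76 [-1.5 -1.4 -1.6 -1.6 -1.7 -1.9 -2.  -1.9 -1.7 -1.6 -1.5 -1.4]
side face [-0.6 -1.3 -1.2 -1.1 -0.8 -1.  -1. ] [-44. -46. -48. -50. -52. -54. -56.]
   z76 [ 0.3 -0.4 -0.3 -0.2  0.1 -0.1 -0.1]
side face [-0.5 -0.9 -1.2 -1.1 -1.3 -1.3] [-152. -154. -156. -158. -160. -162.]
   z76 [ 0.4 -0.  -0.3 -0.2 -0.4 -0.4]
nest [593.  -35.7  76. ] [[255.7 246.3]] [[275.3 185.7]]
tip [605.3 -32.8 108. ] [[248.1 229.5]] [[273.  176.4]]
far_right [610.6 -97.5  76. ] [[265.4 230.1]] [[306.9 177.1]]
near_right [411.4 -79.9  76. ] [[359.2 259.5]] [[297.3 278.7]]
near_left [420.2  19.7  76. ] [[330.  286.9]] [[245.8 273.9]]
ss1 [543.2 -31.3  90. ] [[278.3 246.9]] [[272.4 210.1]]
ss2 [436.6 -21.9  90. ] [[332.  264.5]] [[267.  265.4]]
endtop [591.6 -51.7  90. ] [[260.8 235.8]] [[283.2 185.2]]
```

View pics/d.png

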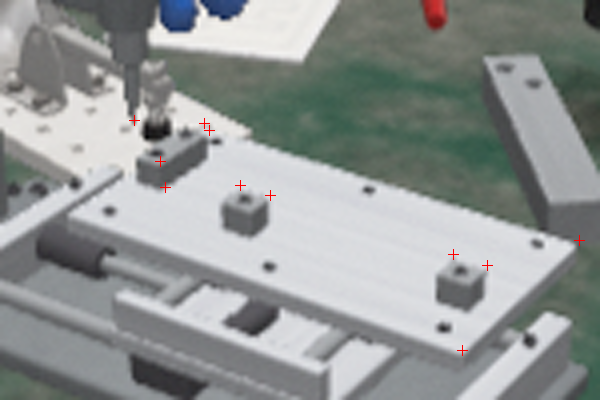

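```bash
cat >> h.py <<'E'
from scipy.spatial.transform import Rotation as Rn
def tool(s):
    M=Rn.from_rotvec(s["orientation"]).as_matrix();return M
def plan(s,tgt,psi_deg,n,psi0=None,p0=None):
    """straight line to tgt in n rows; tool-x world angle to psi_deg"""
    M=tool(s);psi=np.degrees(np.arctan2(M[1,0],M[0,0])) if psi0 is None else psi0
    p=np.array(s["ee_pos"] if p0 is None else p0,float)
    dp=(np.array(tgt)-p)/n; dpsi=(psi_deg-psi+180)%360-180; tw=-np.radians(dpsi)/n
    for i in range(n):
        a=np.radians(psi+dpsi*i/n)
        X=np.array([np.cos(a),np.sin(a),0]);Y=np.array([np.sin(a),-np.cos(a),0])
        print("{x:%.4f,y:%.4f,z:%.4f,twist:%.3f}"%(dp@X/1000,dp@Y/1000,-dp[2]/1000,tw))
    print("psi",round(psi,2),"->",psi_deg,"step",np.linalg.norm(dp).round(1),"dpsi/row",round(dpsi/n,2),"tilt z",M[:,2].round(4))
E
python3 - <<'E'
from rig import *
from h import *
s=state();print("1");plan(s,[420,250,230],50,8)
print("2");plan(s,[450,-80,220],35.6,8,50,[420,250,230])
E
```

```text
1
{x:-0.0328,y:0.0373,z:0.0001,twist:0.040}
{x:-0.0313,y:0.0386,z:0.0001,twist:0.040}
{x:-0.0297,y:0.0398,z:0.0001,twist:0.040}
{x:-0.0281,y:0.0410,z:0.0001,twist:0.040}
{x:-0.0264,y:0.0421,z:0.0001,twist:0.040}
{x:-0.0247,y:0.0431,z:0.0001,twist:0.040}
{x:-0.0230,y:0.0441,z:0.0001,twist:0.040}
{x:-0.0212,y:0.0450,z:0.0001,twist:0.040}
psi 68.41 -> 50 step 49.7 dpsi/row -2.3 tilt z [-5.0e-04 -1.4e-03 -1.0e+00]
2
{x:-0.0292,y:0.0294,z:0.0013,twist:0.031}
{x:-0.0283,y:0.0303,z:0.0013,twist:0.031}
{x:-0.0273,y:0.0312,z:0.0013,twist:0.031}
{x:-0.0263,y:0.0320,z:0.0013,twist:0.031}
{x:-0.0253,y:0.0328,z:0.0013,twist:0.031}
{x:-0.0242,y:0.0336,z:0.0013,twist:0.031}
{x:-0.0232,y:0.0343,z:0.0013,twist:0.031}
{x:-0.0221,y:0.0350,z:0.0013,twist:0.031}
psi 50 -> 35.6 step 41.4 dpsi/row -1.8 tilt z [-5.0e-04 -1.4e-03 -1.0e+00]
```

{"op": "drive_tool", "data": {
  "deltas": [
    {"x": -0.033,"y": 0.037,"twist": 0.04},
    {"x": -0.031,"y": 0.039,"twist": 0.04},
    {"x": -0.03,"y": 0.04,"twist": 0.04},
    {"x": -0.028,"y": 0.041,"twist": 0.04},
    {"x": -0.026,"y": 0.042,"twist": 0.04},
    {"x": -0.025,"y": 0.043,"twist": 0.04},
    {"x": -0.023,"y": 0.044,"twist": 0.04},
    {"x": -0.021,"y": 0.045,"twist": 0.04}
  ],
  "claw": 100,
  "force": 60
}}

```text
invalid input
```

{"op": "drive_tool", "data": {
  "deltas": [
    {"x": -0.033,"y": 0.037,"z": 0.0,"twist": 0.04},
    {"x": -0.031,"y": 0.039,"z": 0.0,"twist": 0.04},
    {"x": -0.03,"y": 0.04,"z": 0.0,"twist": 0.04},
    {"x": -0.028,"y": 0.041,"z": 0.0,"twist": 0.04},
    {"x": -0.026,"y": 0.042,"z": 0.0,"twist": 0.04},
    {"x": -0.025,"y": 0.043,"z": 0.0,"twist": 0.04},
    {"x": -0.023,"y": 0.044,"z": 0.0,"twist": 0.04},
    {"x": -0.021,"y": 0.045,"z": 0.0,"twist": 0.04}
  ],
  "claw": 100,
  "force": 60
}}

```text
time: 0.95
ee_pos: [415.6, 250.7, 225.4]
orientation: [-2.843, -1.334, 0.011]
wrist_force: [0.7, -0.1, -0.1]
finger_gap: 85.1
```

{"op": "drive_tool", "data": {
  "deltas": [
    {"x": -0.029,"y": 0.029,"z": 0.0,"twist": 0.031},
    {"x": -0.028,"y": 0.03,"z": 0.0,"twist": 0.031},
    {"x": -0.027,"y": 0.031,"z": 0.0,"twist": 0.031},
    {"x": -0.026,"y": 0.032,"z": 0.0,"twist": 0.031},
    {"x": -0.025,"y": 0.033,"z": 0.0,"twist": 0.031},
    {"x": -0.024,"y": 0.034,"z": 0.0,"twist": 0.031},
    {"x": -0.023,"y": 0.034,"z": 0.0,"twist": 0.031},
    {"x": -0.022,"y": 0.035,"z": 0.0,"twist": 0.031}
  ]
}}

```text
time: 1.75
ee_pos: [446.1, -93.7, 225.1]
orientation: [-2.993, -0.95, 0.007]
wrist_force: [1.4, 0.3, -0.1]
finger_gap: 85.3
```

```bash
python3 - <<'E'
from rig import *
from h import *
s=state();print(s["ee_pos"],s["joints"].round(2))
plan(s,[487.8,-243.4,110],35.6,8)
E
```

```text
[446.06132516 -93.72830213 225.0662723 ] [-0.49 -0.13  0.6   1.93  0.08  1.32  0.7 ]
{x:-0.0065,y:0.0183,z:0.0144,twist:-0.001}
{x:-0.0065,y:0.0183,z:0.0144,twist:-0.001}
{x:-0.0066,y:0.0183,z:0.0144,twist:-0.001}
{x:-0.0066,y:0.0183,z:0.0144,twist:-0.001}
{x:-0.0066,y:0.0183,z:0.0144,twist:-0.001}
{x:-0.0066,y:0.0183,z:0.0144,twist:-0.001}
{x:-0.0066,y:0.0183,z:0.0144,twist:-0.001}
{x:-0.0066,y:0.0183,z:0.0144,twist:-0.001}
psi 35.22 -> 35.6 step 24.2 dpsi/row 0.05 tilt z [-4.8e-03 -1.0e-04 -1.0e+00]
```

{"op": "drive_tool", "data": {
  "deltas": [
    {"x": -0.007,"y": 0.02,"z": 0.01,"twist": 0.0},
    {"x": -0.007,"y": 0.02,"z": 0.012,"twist": 0.0},
    {"x": -0.007,"y": 0.02,"z": 0.014,"twist": 0.0},
    {"x": -0.007,"y": 0.02,"z": 0.014,"twist": 0.0},
    {"x": -0.007,"y": 0.02,"z": 0.015,"twist": 0.0},
    {"x": -0.007,"y": 0.02,"z": 0.015,"twist": 0.0},
    {"x": -0.006,"y": 0.016,"z": 0.015,"twist": 0.0},
    {"x": -0.004,"y": 0.01,"z": 0.015,"twist": 0.0}
  ]
}}

```text
time: 2.55
ee_pos: [487.6, -255.7, 113.3]
orientation: [2.998, 0.936, 0.003]
wrist_force: [-0.1, -0.5, -0.1]
finger_gap: 85.3
```

```bash
python3 - <<'E'
from rig import *
from h import *
d=get_image("wrist");cv2.imwrite("pics/e.png",d["img"][:,:,::-1]);pickle.dump(d,open("e_wrist.pkl","wb"))
s=state();print(s["ee_pos"],s["joints"].round(2))
plan(s,[487.8,-243.4,1.5],35.6,8)
E
```

```text
[ 485.96685607 -256.60148949  110.8832807 ] [-0.26  0.25  0.79  1.87 -0.2   1.1   1.21]
{x:0.0011,y:-0.0012,z:0.0137,twist:-0.002}
{x:0.0011,y:-0.0012,z:0.0137,twist:-0.002}
{x:0.0011,y:-0.0012,z:0.0137,twist:-0.002}
{x:0.0011,y:-0.0012,z:0.0137,twist:-0.002}
{x:0.0011,y:-0.0012,z:0.0137,twist:-0.002}
{x:0.0011,y:-0.0012,z:0.0137,twist:-0.002}
{x:0.0011,y:-0.0012,z:0.0137,twist:-0.002}
{x:0.0011,y:-0.0012,z:0.0137,twist:-0.002}
psi 34.6 -> 35.6 step 13.8 dpsi/row 0.13 tilt z [-0.0013 -0.001  -1.    ]
```

View pics/e.png

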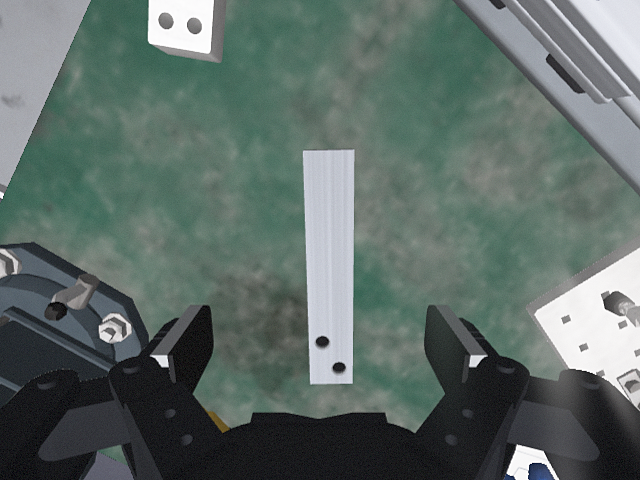

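```bash
python3 - <<'E'
from rig import *
from h import *
d=pickle.load(open("e_wrist.pkl","rb"))
s=state();M=tool(s);p=s["ee_pos"]
c=-d["R"].T@d["t"]
print("cam in tool",M.T@(c-p),"axes in tool",(d["R"]@M).round(3).tolist())
print("TCP px",proj(d,p))
# bar from wrist
im=d["img"];g=im[:,:,0].astype(float)
m=((im[:,:,0]>120)).astype(np.uint8);m[:, :280]=0;m[:,380:]=0;m[395:]=0
cs,_=cv2.findContours(m,cv2.RETR_EXTERNAL,cv2.CHAIN_APPROX_NONE);c=max(cs,key=cv2.contourArea)[:,0,:]
W=cast(d,c,25)[:,:2];r=cv2.minAreaRect(W.astype(np.float32));print(r)
hull=cv2.boundingRect(c);dk=((im.mean(2)<70)).astype(np.uint8);dk[:, :310]=0;dk[:,350:]=0;dk[378:]=0
n,l,st,ce=cv2.connectedComponentsWithStats(dk)
for i in range(1,n):
    if st[i,4]>30: print(ce[i],cast(d,ce[i],25).round(1))
E
```

```text
cam in tool [   1.47552826  -70.36503963 -144.87138558] axes in tool [[1.0, -0.002, -0.003], [0.001, 0.96, -0.279], [0.003, 0.279, 0.96]]
TCP px [[313.71880096 307.40950318]]
((505.2624206542969, -266.99884033203125), (32.5277099609375, 170.67416381835938), 35.9010124206543)
[322.04 341.28] [[ 529.  -310.3   25. ]]
[338.51086957 366.91304348] [[ 551.3 -320.9   25. ]]
```

{"op": "drive_tool", "data": {
  "deltas": [
    {"x": 0.003,"y": -0.003,"z": 0.02,"twist": -0.004},
    {"x": 0.002,"y": -0.003,"z": 0.02,"twist": -0.004},
    {"x": 0.002,"y": -0.002,"z": 0.018,"twist": -0.004},
    {"x": 0.001,"y": -0.001,"z": 0.016,"twist": -0.004},
    {"x": 0.001,"y": -0.001,"z": 0.012,"twist": -0.002},
    {"x": 0.0,"y": 0.0,"z": 0.009,"twist": 0.0},
    {"x": 0.0,"y": 0.0,"z": 0.005,"twist": 0.0},
    {"x": 0.0,"y": 0.0,"z": 0.002,"twist": 0.0}
  ]
}}

```text
time: 3.4
ee_pos: [487.4, -241.8, 5.4]
orientation: [-2.99, -0.961, 0.004]
wrist_force: [-0.1, 0.1, 0.0]
finger_gap: 85.3
```

```bash
python3 - <<'E'
from rig import *
from h import *
s=state();print(s["ee_pos"],s["joints"].round(2),s["wrist_force"])
plan(s,[487.8,-243.1,1.5],35.8,8)
E
```

```text
[ 487.40982881 -241.7774224     5.37524535] [-0.21  0.4   0.72  1.96 -0.33  0.9   1.3 ] [-0.06844387  0.12131453  0.00740183]
{x:-0.0001,y:0.0002,z:0.0005,twist:-0.000}
{x:-0.0001,y:0.0002,z:0.0005,twist:-0.000}
{x:-0.0001,y:0.0002,z:0.0005,twist:-0.000}
{x:-0.0001,y:0.0002,z:0.0005,twist:-0.000}
{x:-0.0001,y:0.0002,z:0.0005,twist:-0.000}
{x:-0.0001,y:0.0002,z:0.0005,twist:-0.000}
{x:-0.0001,y:0.0002,z:0.0005,twist:-0.000}
{x:-0.0001,y:0.0002,z:0.0005,twist:-0.000}
psi 35.62 -> 35.8 step 0.5 dpsi/row 0.02 tilt z [-0.0023 -0.     -1.    ]
```

{"op": "drive_tool", "data": {
  "deltas": [
    {"x": -0.001,"y": 0.001,"z": 0.003,"twist": 0.0},
    {"x": 0.0,"y": 0.0,"z": 0.0,"twist": 0.0},
    {"x": 0.0,"y": 0.0,"z": 0.0,"twist": 0.0},
    {"x": 0.0,"y": 0.0,"z": 0.0,"twist": 0.0},
    {"x": 0.0,"y": 0.0,"z": 0.0,"twist": 0.0},
    {"x": 0.0,"y": 0.0,"z": 0.0,"twist": 0.0},
    {"x": 0.0,"y": 0.0,"z": 0.0,"twist": 0.0},
    {"x": 0.0,"y": 0.0,"z": 0.0,"twist": 0.0}
  ],
  "claw": 0,
  "force": 100
}}

```text
time: 4.2
ee_pos: [488.2, -243.9, 3.9]
orientation: [2.991, 0.96, 0.001]
wrist_force: [0.2, -0.5, -1.7]
finger_gap: 30.0
```

```bash
python3 - <<'E'
from rig import *
from h import *
s=state();print(s["ee_pos"],s["joints"].round(2),s["wrist_force"],s["finger_gap"])
d=get_image("wrist");cv2.imwrite("pics/f.png",d["img"][:,:,::-1])
s=state();print(s["ee_pos"],s["wrist_force"],s["finger_gap"])
E
```

```text
[ 488.248597   -243.94797955    3.91606731] [-0.2   0.4   0.72  1.96 -0.34  0.9   1.31] [ 0.17335882 -0.51239786 -1.68771175] 30.01354888379665
[ 488.27458437 -243.9664143     3.92689522] [ 0.11406373 -0.15561227 -0.74876439] 30.199858178189974
```

View pics/f.png

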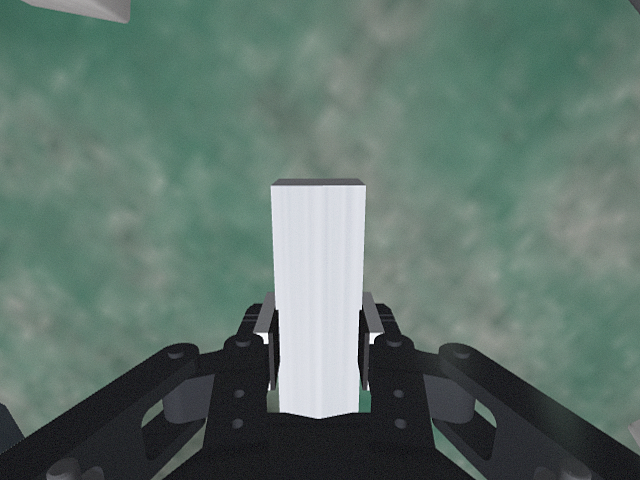

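```bash
python3 - <<'E'
from h import *
from rig import *
s=state()
plan(s,[488.3,-244,120],35.6,3)
plan(s,[455,-60,122],84.95,9,35.6,[488.3,-244,120])
E
```

```text
{x:0.0000,y:0.0000,z:-0.0387,twist:-0.000}
{x:0.0000,y:0.0000,z:-0.0387,twist:-0.000}
{x:0.0000,y:0.0000,z:-0.0387,twist:-0.000}
psi 35.6 -> 35.6 step 38.7 dpsi/row 0.0 tilt z [ 5.e-04 -4.e-04 -1.e+00]
{x:0.0089,y:-0.0188,z:-0.0002,twist:-0.096}
{x:0.0106,y:-0.0178,z:-0.0002,twist:-0.096}
{x:0.0123,y:-0.0167,z:-0.0002,twist:-0.096}
{x:0.0138,y:-0.0155,z:-0.0002,twist:-0.096}
{x:0.0153,y:-0.0141,z:-0.0002,twist:-0.096}
{x:0.0165,y:-0.0126,z:-0.0002,twist:-0.096}
{x:0.0177,y:-0.0109,z:-0.0002,twist:-0.096}
{x:0.0186,y:-0.0092,z:-0.0002,twist:-0.096}
{x:0.0194,y:-0.0074,z:-0.0002,twist:-0.096}
psi 35.6 -> 84.95 step 20.8 dpsi/row 5.48 tilt z [ 5.e-04 -4.e-04 -1.e+00]
```

{"op": "drive_tool", "data": {
  "deltas": [
    {"x": 0.0,"y": 0.0,"z": -0.03,"twist": 0.0},
    {"x": 0.0,"y": 0.0,"z": -0.04,"twist": 0.0},
    {"x": 0.0,"y": 0.0,"z": -0.04,"twist": 0.0},
    {"x": 0.009,"y": -0.019,"z": -0.01,"twist": -0.096},
    {"x": 0.011,"y": -0.018,"z": -0.001,"twist": -0.096},
    {"x": 0.012,"y": -0.017,"z": -0.001,"twist": -0.096},
    {"x": 0.014,"y": -0.016,"z": -0.001,"twist": -0.096},
    {"x": 0.015,"y": -0.014,"z": -0.001,"twist": -0.096}
  ]
}}

```text
time: 5.05
ee_pos: [462.6, -140.0, 128.6]
orientation: [-2.665, -1.653, 0.013]
wrist_force: [0.2, 0.0, -4.1]
finger_gap: 29.8
```

```bash
python3 - <<'E'
from h import *
from rig import *
s=state();print(s["ee_pos"],s["wrist_force"],s["joints"].round(2))
plan(s,[455,-60,122],84.95,5)
E
```

```text
[ 462.55167872 -140.02172843  128.57120737] [ 0.18212309  0.03082091 -4.13504068] [-0.43  0.05  0.69  2.   -0.03  1.12  1.38]
{x:0.0137,y:-0.0085,z:0.0013,twist:-0.074}
{x:0.0143,y:-0.0074,z:0.0013,twist:-0.074}
{x:0.0148,y:-0.0063,z:0.0013,twist:-0.074}
{x:0.0152,y:-0.0052,z:0.0013,twist:-0.074}
{x:0.0155,y:-0.0041,z:0.0013,twist:-0.074}
psi 63.62 -> 84.95 step 16.1 dpsi/row 4.27 tilt z [-1.040e-02  6.000e-04 -9.999e-01]
```

{"op": "drive_tool", "data": {
  "deltas": [
    {"x": 0.013,"y": -0.008,"z": 0.0,"twist": -0.074},
    {"x": 0.014,"y": -0.007,"z": 0.0,"twist": -0.074},
    {"x": 0.014,"y": -0.006,"z": 0.0,"twist": -0.074},
    {"x": 0.014,"y": -0.005,"z": 0.0,"twist": -0.074},
    {"x": 0.014,"y": -0.004,"z": 0.0,"twist": -0.06},
    {"x": 0.004,"y": 0.0,"z": 0.0,"twist": 0.0},
    {"x": 0.0,"y": 0.0,"z": 0.0,"twist": 0.0},
    {"x": 0.0,"y": 0.0,"z": 0.0,"twist": 0.0}
  ]
}}

```text
time: 5.85
ee_pos: [449.1, -54.7, 125.2]
orientation: [-2.304, -2.113, 0.019]
wrist_force: [-0.4, -0.6, -3.9]
finger_gap: 29.9
```

```bash
python3 - <<'E'
from h import *
from rig import *
s=state();print(s["ee_pos"],s["wrist_force"],s["joints"].round(2))
d=get_image("wrist");cv2.imwrite("pics/g.png",d["img"][:,:,::-1]);pickle.dump(d,open("g_wrist.pkl","wb"))
d=get_image("scene");cv2.imwrite("pics/g2.png",d["img"][:,:,::-1]);pickle.dump(d,open("g_scene.pkl","wb"))
s=state()
plan(s,[455,-60,122],84.95,5)
E
```

```text
[449.07092309 -54.72115882 125.22878732] [-0.39356603 -0.55375987 -3.87955025] [-0.52 -0.02  0.59  2.06  0.01  1.12  1.54]
{x:-0.0009,y:0.0012,z:0.0007,twist:0.000}
{x:-0.0009,y:0.0012,z:0.0007,twist:0.000}
{x:-0.0009,y:0.0012,z:0.0007,twist:0.000}
{x:-0.0009,y:0.0012,z:0.0007,twist:0.000}
{x:-0.0009,y:0.0012,z:0.0007,twist:0.000}
psi 85.02 -> 84.95 step 1.7 dpsi/row -0.01 tilt z [-0.0191  0.0033 -0.9998]
```

View pics/g.png

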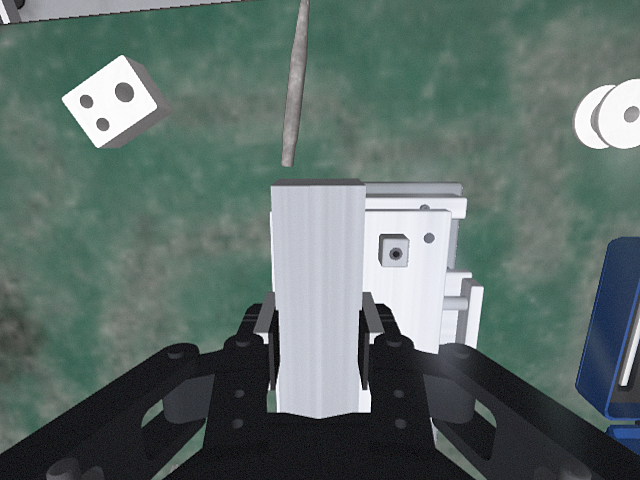

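View pics/g2.png

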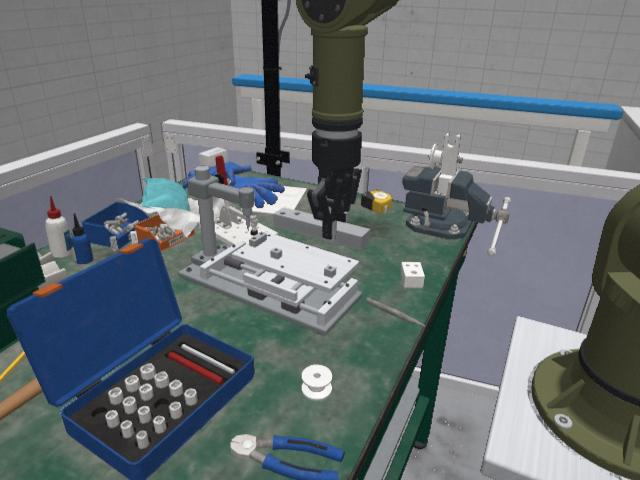

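```bash
python3 - <<'E'
from h import *
d=pickle.load(open("g_wrist.pkl","rb"))
big=cv2.resize(d["img"][170:360,360:500,::-1],None,fx=4,fy=4,interpolation=cv2.INTER_CUBIC)
cv2.imwrite("pics/g3.png",big[:600])
E
```

```text
(no output)
```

View pics/g3.png

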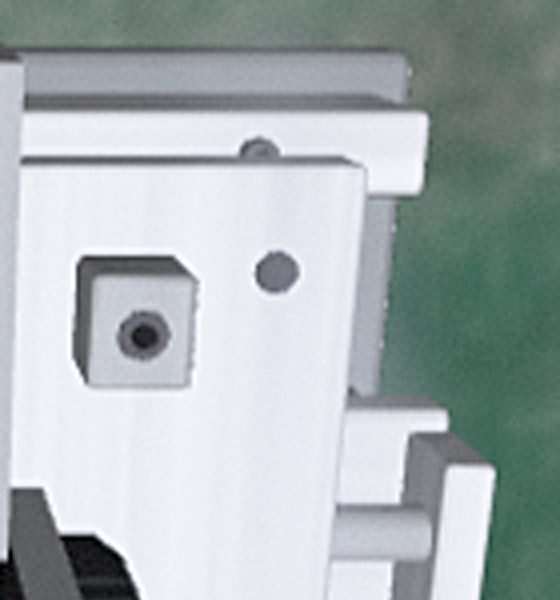

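```bash
python3 - <<'E'
from h import *
d=pickle.load(open("g_wrist.pkl","rb"))
th=np.radians(-5.05);ex=np.array([np.cos(th),np.sin(th)]);ey=np.array([-ex[1],ex[0]]);nest=np.array([593.0,-35.7])
def rel(c,z): 
    W=cast(d,(np.array(c)+.5)/4-.5+[360,170],z)[:,:2]; return np.c_[(W-nest)@ex,(W-nest)@ey].round(1).tolist()
print("stop top corners (exp -165/-149, 0/14)",rel([(95,272),(192,277),(88,387),(190,387)],90))
print("stop foot -y face",rel([(77,262),(76,365)],76))
print("near edge exp x=-177",rel([(30,166),(200,166),(360,168)],76))
print("left edge exp y=40",rel([(366,170),(350,370),(330,590)],76))
E
```

```text
stop top corners (exp -165/-149, 0/14) [[-165.7, 1.7], [-165.1, 14.2], [-150.2, 1.5], [-150.2, 14.9]]
stop foot -y face [[-163.7, 1.7], [-148.8, 2.3]]
near edge exp x=-177 [[-177.1, -5.3], [-177.1, 17.8], [-176.9, 39.6]]
left edge exp y=40 [[-176.6, 40.4], [-148.2, 41.0], [-114.3, 41.3]]
```

{"op": "drive_tool", "data": {
  "deltas": [
    {"x": 0.0,"y": 0.002,"z": 0.006,"twist": 0.0},
    {"x": 0.0,"y": 0.002,"z": 0.008,"twist": 0.0},
    {"x": 0.0,"y": 0.002,"z": 0.008,"twist": 0.0},
    {"x": 0.0,"y": 0.002,"z": 0.007,"twist": 0.0},
    {"x": 0.0,"y": 0.001,"z": 0.005,"twist": 0.0},
    {"x": 0.0,"y": 0.0,"z": 0.003,"twist": 0.0},
    {"x": 0.0,"y": 0.0,"z": 0.0,"twist": 0.0},
    {"x": 0.0,"y": 0.0,"z": 0.0,"twist": 0.0}
  ]
}}

```text
time: 6.75
ee_pos: [457.8, -57.8, 83.8]
orientation: [-2.309, -2.108, 0.022]
wrist_force: [0.1, 0.0, -4.0]
finger_gap: 30.1
```

```bash
cat >> h.py <<'E'
NEST=np.array([592.7,-35.0]);TH=np.radians(-5.05);EX=np.array([np.cos(TH),np.sin(TH)]);EY=np.array([-EX[1],EX[0]])
def rep(s):
    p=s["ee_pos"][:2]-NEST;f=s["wrist_force"];M=tool(s)
    print("t %.2f TCP table x %.2f y %.2f z %.2f | F along ex %.2f ey %.2f z %.2f | psi-84.95 %.2f toolz %s gap %.1f"%(s["time"],p@EX,p@EY,s["ee_pos"][2],f[:2]@EX,f[:2]@EY,f[2],np.degrees(np.arctan2(M[1,0],M[0,0]))-84.95,M[:,2].round(4),s["finger_gap"]))
E
python3 - <<'E'
from h import *
from rig import *
s=state();rep(s)
E
```

```text
t 6.75 TCP table x -132.36 y -34.63 z 83.82 | F along ex 0.12 ey 0.06 z -3.98 | psi-84.95 -0.16 toolz [-0.0209  0.0016 -0.9998] gap 30.1
```

{"op": "drive_tool", "data": {
  "deltas": [
    {"x": 0.0,"y": 0.0,"z": 0.001,"twist": 0.003},
    {"x": 0.0,"y": 0.0,"z": 0.001,"twist": 0.0},
    {"x": 0.0,"y": 0.0,"z": 0.001,"twist": 0.0},
    {"x": 0.0,"y": 0.0,"z": 0.0,"twist": 0.0},
    {"x": 0.0,"y": 0.0,"z": 0.0,"twist": 0.0},
    {"x": 0.0,"y": 0.0,"z": 0.0,"twist": 0.0},
    {"x": 0.0,"y": 0.0,"z": 0.0,"twist": 0.0},
    {"x": 0.0,"y": 0.0,"z": 0.0,"twist": 0.0}
  ]
}}

```text
time: 7.55
ee_pos: [459.0, -57.6, 82.1]
orientation: [-2.313, -2.106, 0.018]
wrist_force: [0.3, -0.9, -4.6]
finger_gap: 30.1
```

```bash
python3 - <<'E'
from h import *
from rig import *
s=state();rep(s)
E
```

```text
t 7.55 TCP table x -131.17 y -34.33 z 82.06 | F along ex 0.34 ey -0.84 z -4.56 | psi-84.95 -0.33 toolz [-0.0175  0.0025 -0.9998] gap 30.1
```

{"op": "drive_tool", "data": {
  "deltas": [
    {"x": 0.0,"y": 0.0,"z": 0.001,"twist": -0.006},
    {"x": 0.0,"y": 0.0,"z": 0.0,"twist": 0.0},
    {"x": 0.0,"y": 0.0,"z": 0.0,"twist": 0.0},
    {"x": 0.0,"y": 0.0,"z": 0.0,"twist": 0.0},
    {"x": 0.0,"y": 0.0,"z": 0.001,"twist": 0.0},
    {"x": 0.0,"y": 0.0,"z": 0.0,"twist": 0.0},
    {"x": 0.0,"y": 0.0,"z": 0.0,"twist": 0.0},
    {"x": 0.0,"y": 0.0,"z": 0.0,"twist": 0.0}
  ],
  "claw": 46
}}

```text
time: 8.35
ee_pos: [461.5, -57.7, 81.9]
orientation: [-2.308, -2.115, 0.011]
wrist_force: [-0.6, -0.3, 0.4]
finger_gap: 39.5
```

```bash
python3 - <<'E'
from h import *
from rig import *
s=state();rep(s)
d=get_image("wrist");cv2.imwrite("pics/i.png",d["img"][:,:,::-1]);pickle.dump(d,open("i_wrist.pkl","wb"))
E
```

```text
t 8.35 TCP table x -128.68 y -34.14 z 81.91 | F along ex -0.62 ey -0.35 z 0.43 | psi-84.95 0.05 toolz [-0.0125  0.0029 -0.9999] gap 39.5
```

View pics/i.png

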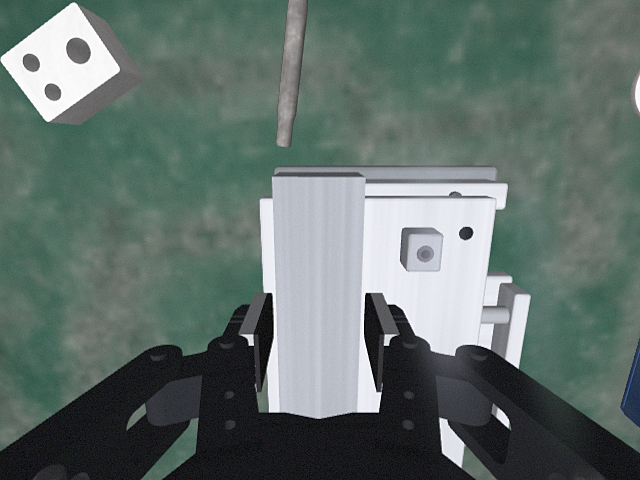

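```bash
python3 - <<'E'
from h import *
d=pickle.load(open("i_wrist.pkl","rb"))
big=cv2.resize(d["img"][160:310,255:500,::-1],None,fx=3,fy=3,interpolation=cv2.INTER_CUBIC);cv2.imwrite("pics/i2.png",big)
im=d["img"].mean(2)
print(im[165:200,300].round().tolist());print(im[250,265:285].round().tolist(),im[250,355:375].round().tolist())
E
```

```text
[84.0, 89.0, 127.0, 144.0, 147.0, 159.0, 141.0, 105.0, 76.0, 78.0, 72.0, 103.0, 170.0, 199.0, 194.0, 193.0, 187.0, 189.0, 192.0, 189.0, 191.0, 191.0, 190.0, 187.0, 191.0, 192.0, 192.0, 192.0, 193.0, 196.0, 188.0, 191.0, 195.0, 193.0, 192.0]
[238.0, 239.0, 239.0, 239.0, 239.0, 240.0, 239.0, 240.0, 243.0, 213.0, 193.0, 197.0, 194.0, 201.0, 193.0, 202.0, 194.0, 194.0, 195.0, 191.0] [202.0, 196.0, 195.0, 197.0, 195.0, 192.0, 191.0, 196.0, 237.0, 241.0, 242.0, 242.0, 242.0, 240.0, 240.0, 240.0, 237.0, 236.0, 235.0, 237.0]
```

View pics/i2.png

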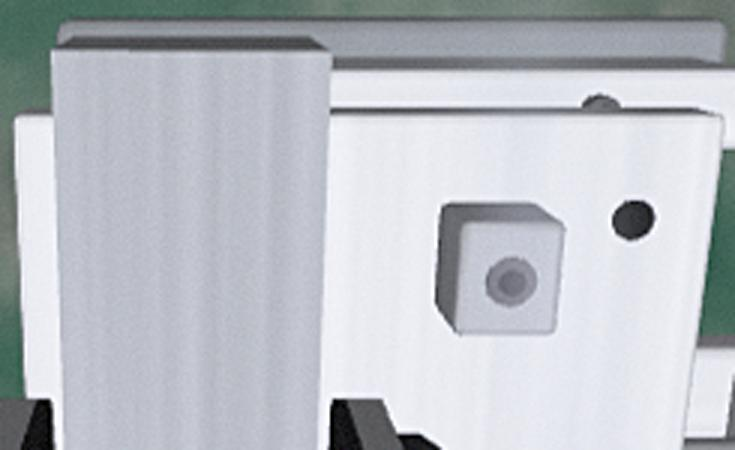

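```bash
python3 - <<'E'
from h import *
d=pickle.load(open("i_wrist.pkl","rb"))
def rel(P,z):
    W=cast(d,P,z)[:,:2]-NEST;return np.c_[W@EX,W@EY].round(1).tolist()
f=lambda c:(np.array(c)+.5)/3-.5+[255,160]
print("bar near end z101",rel([(274.2,176.5),(364,176.5)],101))
print("bar sides right(-y)",rel([(274.3,250),(275.5,300)],101),"left",rel([(362.5,250),(362.5,290)],101))
print("table near edge",rel(f([(30,114),(450,114),(715,117)]),76))
print("stop top",rel(f([(462,220),(563,225),(460,333),(558,333)]),90))
E
```

```text
bar near end z101 [[-187.5, -49.4], [-187.5, -18.8]]
bar sides right(-y) [[-161.4, -50.2], [-141.9, -50.3]] left [[-161.4, -18.4], [-146.0, -17.9]]
table near edge [[-176.8, -56.6], [-176.9, 1.6], [-176.6, 38.4]]
stop top [[-165.1, 0.7], [-164.5, 13.8], [-149.7, 1.5], [-149.7, 14.5]]
```

{"op": "drive_tool", "data": {
  "deltas": [
    {"x": 0.0,"y": -0.002,"z": 0.001,"twist": 0.0},
    {"x": 0.0,"y": -0.002,"z": 0.001,"twist": 0.0},
    {"x": 0.0,"y": -0.001,"z": 0.0,"twist": 0.0},
    {"x": 0.0,"y": 0.0,"z": 0.0,"twist": 0.0},
    {"x": 0.0,"y": 0.0,"z": 0.0,"twist": 0.0},
    {"x": 0.0,"y": 0.0,"z": 0.0,"twist": 0.0},
    {"x": 0.0,"y": 0.0,"z": 0.0,"twist": 0.0},
    {"x": 0.0,"y": 0.0,"z": 0.0,"twist": 0.0}
  ],
  "claw": 0,
  "force": 80
}}

```text
time: 9.2
ee_pos: [459.0, -57.5, 81.9]
orientation: [-2.311, -2.118, 0.005]
wrist_force: [1.3, 0.4, 1.9]
finger_gap: 30.1
```

```bash
python3 - <<'E'
from h import *
from rig import *
s=state();rep(s)
E
```

```text
t 9.20 TCP table x -131.19 y -34.18 z 81.88 | F along ex 1.26 ey 0.55 z 1.85 | psi-84.95 0.06 toolz [-0.0069  0.0027 -1.    ] gap 30.1
```

{"op": "drive_tool", "data": {
  "deltas": [
    {"x": 0.002,"y": 0.002,"z": 0.0,"twist": 0.0},
    {"x": 0.002,"y": 0.002,"z": 0.0,"twist": 0.0},
    {"x": 0.002,"y": 0.002,"z": 0.0,"twist": 0.0},
    {"x": 0.002,"y": 0.002,"z": 0.0,"twist": 0.0},
    {"x": 0.002,"y": 0.002,"z": 0.0,"twist": 0.0},
    {"x": 0.002,"y": 0.002,"z": 0.0,"twist": 0.0},
    {"x": 0.002,"y": 0.0,"z": 0.0,"twist": 0.0},
    {"x": 0.0,"y": 0.0,"z": 0.0,"twist": 0.0}
  ]
}}

```text
time: 10.0
ee_pos: [471.9, -44.9, 81.9]
orientation: [-2.311, -2.115, 0.011]
wrist_force: [-2.1, -1.0, 3.5]
finger_gap: 30.2
```

```bash
python3 - <<'E'
from h import *
from rig import *
s=state();rep(s)
E
```

```text
t 10.00 TCP table x -119.42 y -20.46 z 81.87 | F along ex -1.98 ey -1.21 z 3.49 | psi-84.95 -0.03 toolz [-0.0107  0.0015 -0.9999] gap 30.2
```

{"op": "drive_tool", "data": {
  "deltas": [
    {"x": 0.001,"y": 0.001,"z": 0.0,"twist": 0.0},
    {"x": 0.001,"y": 0.001,"z": 0.0,"twist": 0.0},
    {"x": 0.001,"y": 0.001,"z": 0.0,"twist": 0.0},
    {"x": 0.001,"y": 0.001,"z": 0.0,"twist": 0.0},
    {"x": 0.001,"y": 0.001,"z": 0.0,"twist": 0.0},
    {"x": 0.001,"y": 0.001,"z": 0.0,"twist": 0.0},
    {"x": 0.001,"y": 0.001,"z": 0.0,"twist": 0.0},
    {"x": 0.001,"y": 0.001,"z": 0.0,"twist": 0.0}
  ]
}}

```text
time: 10.8
ee_pos: [478.2, -40.1, 81.9]
orientation: [-2.309, -2.115, 0.022]
wrist_force: [-4.4, -4.4, 8.5]
finger_gap: 30.1
```

```bash
python3 - <<'E'
from h import *
from rig import *
s=state();rep(s)
d=get_image("wrist");cv2.imwrite("pics/j.png",d["img"][:,:,::-1]);pickle.dump(d,open("j_wrist.pkl","wb"))
E
```

```text
t 10.80 TCP table x -113.59 y -15.18 z 81.90 | F along ex -3.99 ey -4.78 z 8.47 | psi-84.95 0.01 toolz [-0.0172 -0.002  -0.9998] gap 30.1
```

View pics/j.png

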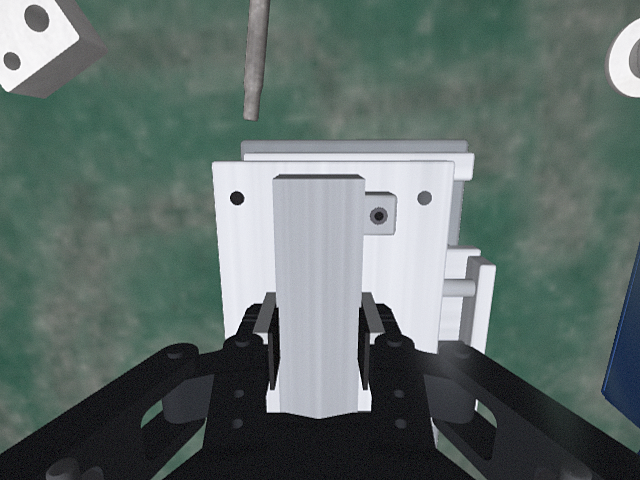

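{"op": "drive_tool", "data": {
  "deltas": [
    {"x": 0.0005,"y": 0.001,"z": -0.001,"twist": 0.0},
    {"x": 0.0005,"y": 0.001,"z": -0.001,"twist": 0.0},
    {"x": 0.0005,"y": 0.001,"z": -0.0005,"twist": 0.0},
    {"x": 0.0005,"y": 0.001,"z": 0.0,"twist": 0.0},
    {"x": 0.0005,"y": 0.001,"z": 0.0,"twist": 0.0},
    {"x": 0.0005,"y": 0.001,"z": 0.0,"twist": 0.0},
    {"x": 0.0005,"y": 0.001,"z": 0.0,"twist": 0.0},
    {"x": 0.0005,"y": 0.001,"z": 0.0,"twist": 0.0}
  ]
}}

```text
time: 11.65
ee_pos: [480.0, -40.3, 82.1]
orientation: [-2.303, -2.11, 0.046]
wrist_force: [-6.7, -2.9, 4.5]
finger_gap: 30.7
```

```bash
python3 - <<'E'
from h import *
from rig import *
s=state();rep(s)
d=get_image("wrist");cv2.imwrite("pics/k.png",d["img"][:,:,::-1]);pickle.dump(d,open("k_wrist.pkl","wb"))
def rel(d,P,z):
    W=cast(d,P,z)[:,:2]-NEST;return np.c_[W@EX,W@EY].round(2).tolist()
# table near edge on several columns and its left/right edges, wrist
for n in "ijk":
    d=pickle.load(open(n+"_wrist.pkl","rb"));im=cv2.GaussianBlur(d["img"].mean(2).astype(np.float32),(3,3),0)
    # near edge expected: project
    out=[]
    for y in (-50,-45,5,15,25,30):
        X=np.r_[NEST-177*EX+y*EY,76];u,v=proj(d,X)[0]
        u=int(round(u));rows=np.arange(int(v)-14,int(v)+15);a=im[rows[0]:rows[-1]+1,u];g=np.diff(a);i=int(np.argmax(g*(g>8)));
        out.append((rel(d,[(u,rows[i]+.5)],76)[0][0],round(float(g[i]))))
    print(n,out)
E
```

```text
t 11.65 TCP table x -111.82 y -15.17 z 82.06 | F along ex -6.38 ey -3.43 z 4.50 | psi-84.95 0.05 toolz [-0.0332 -0.0069 -0.9994] gap 30.7
i [(-182.68, 1), (-182.69, 0), (-177.01, 43), (-177.02, 37), (-177.04, 49), (-177.04, 53)]
j [(-176.44, 48), (-176.44, 30), (-179.66, 36), (-179.67, 34), (-179.68, 32), (-179.69, 30)]
k [(-176.69, 54), (-178.67, 37), (-179.16, 30), (-179.18, 30), (-179.19, 25), (-178.81, 25)]
```

View pics/k.png

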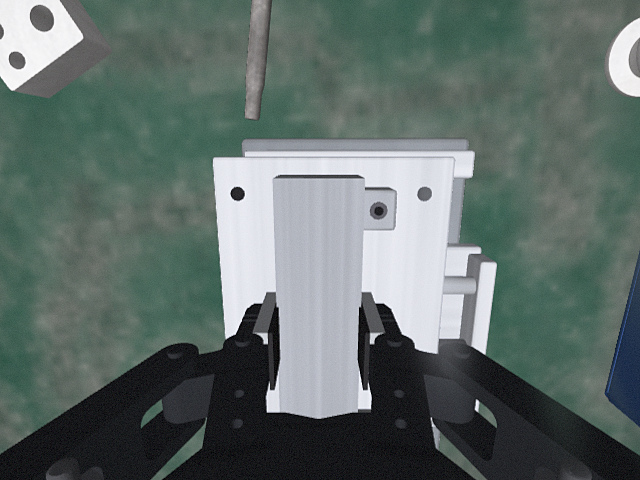

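```bash
cat > w.py <<'E'
from h import *
def barh(d,verbose=True):
    """height of bar top near its near end & mid from width; near end row"""
    im=cv2.GaussianBlur(d["img"].mean(2).astype(np.float32),(3,3),0)
    out=[]
    for v in list(range(184,200,2))+list(range(215,290,6)):
        def e(lo,hi):
            a=np.abs(np.diff(im[v,lo:hi]));i=int(a.argmax());w=a[max(0,i-2):i+3];return lo+.5+(np.arange(max(0,i-2),max(0,i-2)+len(w))*w).sum()/w.sum()
        l,r=e(266,285),e(352,374);out.append((v,l,r,r-l))
    out=np.array(out)
    K=d["K"];c=-d["R"].T@d["t"]
    # width 32 along camera x -> depth; solve points
    H=[]
    for v,l,r,w in out:
        zc=K[0,0]*32/w; u=(l+r)/2
        X=d["R"].T@(np.array([(u-K[0,2])/K[0,0]*zc,(v-K[1,2])/K[1,1]*zc,zc])-d["t"]);H.append([(X[:2]-NEST)@EX,(X[:2]-NEST)@EY,X[2],w])
    H=np.array(H);p=np.polyfit(H[:,0],H[:,2],1)
    print("near-end height %.1f, slope dz/dx %.4f, width mean %.2f"%(np.median(H[:8,2]),p[0],H[:8,3].mean()))
    return H
E
python3 - <<'E'
from w import *
for n in "gijk":
    d=pickle.load(open(n+"_wrist.pkl","rb"));print(n);barh(d)
E
```

```text
g
near-end height 147.7, slope dz/dx 0.0675, width mean 95.23
i
near-end height 101.0, slope dz/dx -0.0129, width mean 92.83
j
near-end height 100.7, slope dz/dx -0.0270, width mean 91.80
k
near-end height 101.1, slope dz/dx 0.0719, width mean 89.41
```

```bash
cat >> w.py <<'E'
def crossings(im,u,lo,hi):
    a=np.diff(im[lo:hi,u]);return lo,a
def table(d,pr=True):
    """table-frame measures from wrist view: near table edge x (exp -177+X), left edge y (40+Y), right edge (-60+Y), bar near end x, bar sides y"""
    im=cv2.GaussianBlur(d["img"].mean(2).astype(np.float32),(3,3),0)
    def rel(P,z):
        W=cast(d,P,z)[:,:2]-NEST;return np.c_[W@EX,W@EY]
    def sub(a,i):
        w=np.abs(a[max(0,i-1):i+2]);return (np.arange(max(0,i-1),max(0,i-1)+len(w))*w).sum()/w.sum()
    out=[]
    # columns: near table edge = last strong rising edge going down before uniformly bright table
    H=[]
    for u in list(range(283,356,6)):
        lo=150;a=np.diff(im[lo:215,u]);i=int(a.argmax());H.append(rel([(u,lo+.5+sub(a,i))],101)[0])
    H=np.array(H);print("bar near end x(z101) %.2f"%np.median(H[:,0]))
    L=[];R=[]
    for v in range(184,290,5):
        a=np.abs(np.diff(im[v,266:286]));L.append(rel([(266.5+sub(a,int(a.argmax())),v)],101)[0])
        a=np.abs(np.diff(im[v,350:376]));R.append(rel([(350.5+sub(a,int(a.argmax())),v)],101)[0])
    L=np.array(L);R=np.array(R)
    print("bar -y side y %.2f  +y side y %.2f slope deg %.2f %.2f"%(np.median(L[:,1]),np.median(R[:,1]),*[np.degrees(np.polyfit(A[:,0],A[:,1],1)[0]) for A in (L,R)]))
E
python3 - <<'E'
from w import *
for n in "ijk":
    d=pickle.load(open(n+"_wrist.pkl","rb"));print(n);table(d)
d=pickle.load(open("k_wrist.pkl","rb"))
cv2.imwrite("pics/k2.png",cv2.resize(d["img"][135:285,205:475,::-1],None,fx=2.9,fy=2.9,interpolation=cv2.INTER_CUBIC))
E
```

```text
i
bar near end x(z101) -187.50
bar -y side y -50.35  +y side y -18.42 slope deg 0.11 0.05
j
bar near end x(z101) -171.65
bar -y side y -31.26  +y side y 0.70 slope deg 0.08 0.59
k
bar near end x(z101) -169.79
bar -y side y -31.20  +y side y 0.85 slope deg 0.11 -1.50
```

View pics/k2.png

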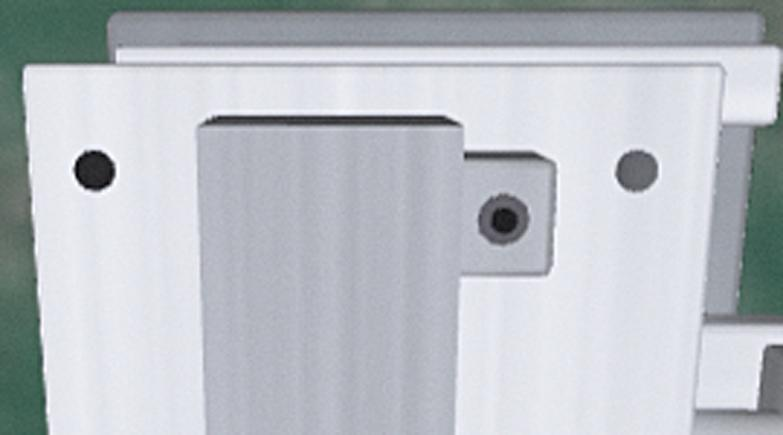

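```bash
cat >> w.py <<'E'
def holes(d,X=0.,Y=0.,tag=""):
    """holes on table near end, table-frame coords minus rest"""
    g=d["img"].mean(2)
    for nm,q in (("L",HL),("R",HR)):
        u,v=proj(d,np.r_[NEST+(q[0]+X)*EX+(q[1]+Y)*EY,76])[0]
        if not(20<u<620 and 20<v<460): print(nm,"out");continue
        u0,v0=int(u)-16,int(v)-16
        sub=g[max(v0,0):v0+33,u0:u0+33]; m=(sub<np.percentile(sub,90)-35).astype(np.uint8)
        n,l,st,ce=cv2.connectedComponentsWithStats(m)
        best=None
        for i in range(1,n):
            a=st[i,4];w,h=st[i,2],st[i,3]
            if 60<a<500 and 0.7<w/h<1.4: 
                dd=np.hypot(*(ce[i]-16));best=min(best,(dd,i)) if best else (dd,i)
        if not best: print(nm,"none",st[1:].tolist());continue
        c=ce[best[1]]+[u0,max(v0,0)]
        W=cast(d,c,76)[0][:2]-NEST
        print(tag,nm,"px",c.round(1),"tbl %.2f %.2f"%(W@EX,W@EY),"travel %.2f %.2f"%(W@EX-q[0],W@EY-q[1]),"area",st[best[1],4])
HL=np.array([-167.,30.]);HR=np.array([-167.,-50.])
E
python3 - <<'E'
from w import *
for n in "gijk":
    d=pickle.load(open(n+"_wrist.pkl","rb"));holes(d,tag=n)
E
```

```text
g L px [428.7 237.8] tbl -161.91 28.75 travel 5.09 -1.25 area 95
R none [[0, 21, 1, 12, 12]]
i L px [465.8 232.1] tbl -162.24 28.69 travel 4.76 -1.31 area 145
R none [[8, 0, 25, 33, 802]]
j L px [424.2 196.4] tbl -162.40 28.63 travel 4.60 -1.37 area 144
R none [[12, 23, 15, 10, 124]]
k L px [424.2 192.3] tbl -162.37 28.64 travel 4.63 -1.36 area 147
R none [[11, 23, 15, 10, 128]]
```

{"op": "drive_tool", "data": {
  "deltas": [
    {"x": 0.002,"y": 0.002,"z": 0.0005,"twist": 0.0},
    {"x": 0.003,"y": 0.004,"z": 0.0005,"twist": 0.0},
    {"x": 0.003,"y": 0.005,"z": 0.0005,"twist": 0.0},
    {"x": 0.003,"y": 0.005,"z": 0.0005,"twist": 0.0},
    {"x": 0.003,"y": 0.005,"z": 0.0005,"twist": 0.0},
    {"x": 0.002,"y": 0.003,"z": 0.0005,"twist": 0.0},
    {"x": 0.001,"y": 0.001,"z": 0.0,"twist": 0.0},
    {"x": 0.001,"y": 0.001,"z": 0.0,"twist": 0.0}
  ],
  "force": 55
}}

```text
time: 12.5
ee_pos: [498.9, -38.9, 82.2]
orientation: [-2.306, -2.098, 0.085]
wrist_force: [-7.0, -6.5, 5.1]
finger_gap: 30.3
```

```bash
sed -i 's/^HL=.*/HL=np.array([-162.3,28.68]);HR=np.array([-162.3,-51.3])/' w.py; cat > look.py <<'E'
import sys
from w import *
from rig import *
n,X,Y=sys.argv[1],float(sys.argv[2]),float(sys.argv[3])
s=state();rep(s)
d=get_image("wrist");cv2.imwrite(f"pics/{n}.png",d["img"][:,:,::-1]);pickle.dump(d,open(n+"_wrist.pkl","wb"))
barh(d);table(d);holes(d,X,Y)
rep(state())
E
python3 look.py l 18 10
```

```text
t 12.50 TCP table x -93.09 y -12.14 z 82.19 | F along ex -6.41 ey -7.14 z 5.07 | psi-84.95 -0.32 toolz [-0.0556 -0.02   -0.9983] gap 30.3
near-end height 101.0, slope dz/dx 0.1000, width mean 88.25
bar near end x(z101) -150.52
bar -y side y -27.98  +y side y 4.09 slope deg 0.13 0.47
L none [[26, 0, 7, 33, 199], [0, 13, 7, 15, 85]]
 R px [238.2 194.9] tbl -142.50 -46.12 travel 19.80 5.18 area 153
t 12.55 TCP table x -93.16 y -12.20 z 82.19 | F along ex -8.02 ey -6.82 z 5.98 | psi-84.95 -0.30 toolz [-0.056  -0.0202 -0.9982] gap 30.3
```

View pics/l.png

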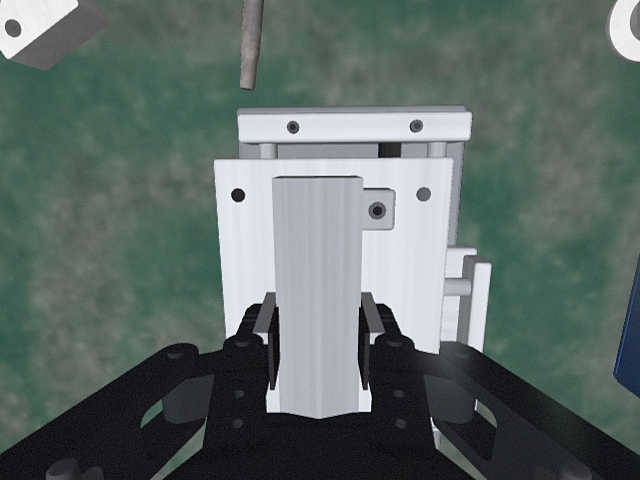

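```bash
python3 - <<'E'
from w import *
d=pickle.load(open("l_wrist.pkl","rb"));holes(d,19.3,3.2)
d=pickle.load(open("k_wrist.pkl","rb"));holes(d,0,0);
d=pickle.load(open("j_wrist.pkl","rb"));holes(d,0,0)
E
```

```text
L px [423.2 193.9] tbl -142.74 31.73 travel 19.56 3.05 area 179
 R px [237.6 194.9] tbl -142.51 -46.37 travel 19.79 4.93 area 168
 L px [424.1 193.5] tbl -161.87 28.63 travel 0.43 -0.05 area 179
 R px [237.2 193.5] tbl -161.66 -49.40 travel 0.64 1.90 area 169
 L px [424.  197.7] tbl -161.87 28.62 travel 0.43 -0.06 area 178
 R px [236.6 197.9] tbl -161.66 -49.45 travel 0.64 1.85 area 172
```

{"op": "drive_tool", "data": {
  "deltas": [
    {"x": 0.0034,"y": 0.0017,"z": 0.001,"twist": -0.001},
    {"x": 0.0034,"y": 0.0017,"z": 0.001,"twist": -0.001},
    {"x": 0.0034,"y": 0.0017,"z": 0.001,"twist": -0.001},
    {"x": 0.0034,"y": 0.0017,"z": 0.001,"twist": -0.001},
    {"x": 0.0034,"y": 0.0017,"z": 0.001,"twist": -0.001},
    {"x": 0.0034,"y": 0.0017,"z": 0.001,"twist": -0.001},
    {"x": 0.003,"y": 0.0014,"z": 0.001,"twist": -0.001},
    {"x": 0.002,"y": 0.001,"z": 0.001,"twist": -0.001}
  ],
  "force": 30
}}

```text
time: 13.35
ee_pos: [506.9, -32.2, 82.3]
orientation: [-2.304, -2.097, 0.122]
wrist_force: [-9.1, -6.3, 11.9]
finger_gap: 30.5
```

```bash
sed -i 's/^HL=.*/HL=np.array([-161.87,28.63]);HR=np.array([-161.66,-49.42])/' w.py; python3 look.py m 24.5 13
```

```text
t 13.35 TCP table x -85.68 y -4.80 z 82.33 | F along ex -8.47 ey -7.03 z 11.95 | psi-84.95 -0.27 toolz [-0.0736 -0.0349 -0.9967] gap 30.5
near-end height 101.3, slope dz/dx -0.0387, width mean 90.90
bar near end x(z101) -142.60
bar -y side y -20.43  +y side y 11.68 slope deg 0.15 -1.76
 L px [423.6 195. ] tbl -134.96 39.18 travel 26.91 10.55 area 180
 R px [239.1 195.5] tbl -134.79 -38.95 travel 26.87 10.47 area 165
t 13.40 TCP table x -85.60 y -4.80 z 82.35 | F along ex -7.70 ey -7.13 z 12.51 | psi-84.95 -0.26 toolz [-0.0736 -0.0351 -0.9967] gap 30.4
```

View pics/m.png

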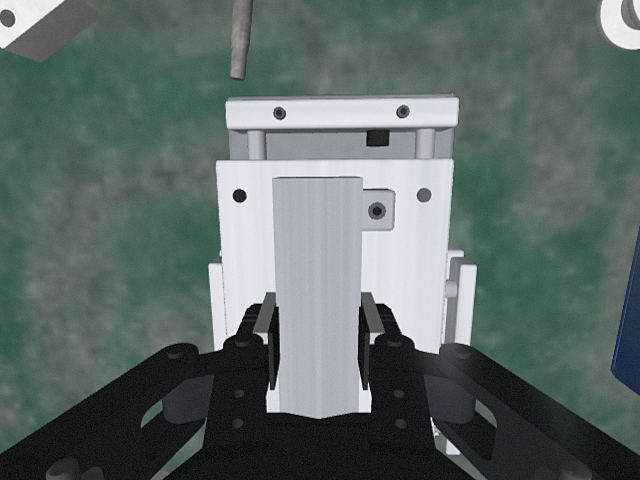

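{"op": "drive_tool", "data": {
  "deltas": [
    {"x": 0.0028,"y": 0.0004,"z": 0.0008,"twist": -0.001},
    {"x": 0.0028,"y": 0.0004,"z": 0.0008,"twist": -0.001},
    {"x": 0.0028,"y": 0.0004,"z": 0.0008,"twist": -0.001},
    {"x": 0.0028,"y": 0.0004,"z": 0.0008,"twist": -0.001},
    {"x": 0.0028,"y": 0.0004,"z": 0.0008,"twist": -0.001},
    {"x": 0.0028,"y": 0.0004,"z": 0.0008,"twist": -0.001},
    {"x": 0.0026,"y": 0.0005,"z": 0.0008,"twist": -0.001},
    {"x": 0.0023,"y": 0.0006,"z": 0.0008,"twist": -0.001}
  ]
}}

```text
time: 14.2
ee_pos: [505.1, -29.9, 82.6]
orientation: [-2.307, -2.093, 0.16]
wrist_force: [-8.1, -7.5, 11.3]
finger_gap: 30.5
```

```bash
python3 look.py n 25 14
```

```text
t 14.20 TCP table x -87.68 y -2.64 z 82.64 | F along ex -7.41 ey -8.22 z 11.33 | psi-84.95 -0.36 toolz [-0.0912 -0.0524 -0.9945] gap 30.5
near-end height 101.8, slope dz/dx -0.0240, width mean 90.00
bar near end x(z101) -150.38
bar -y side y -18.08  +y side y 14.19 slope deg 0.12 -0.70
 L px [423.7 195.4] tbl -136.80 41.42 travel 25.07 12.79 area 179
 R px [240.5 196.2] tbl -136.61 -36.69 travel 25.05 12.73 area 159
t 14.25 TCP table x -87.77 y -2.67 z 82.63 | F along ex -7.97 ey -7.85 z 10.80 | psi-84.95 -0.34 toolz [-0.0915 -0.0527 -0.9944] gap 30.4
```

```bash
cat >> w.py <<'E'
def planes(d):
    D=d["depth"];Ki=np.linalg.inv(d["K"])
    def fit(us,vs,nm):
        P=[]
        for v in vs:
            for u in us:
                z=D[v,u]
                if z>0:P.append(d["R"].T@(Ki@[u,v,1]*z-d["t"]))
        P=np.array(P);q=np.c_[(P[:,:2]-NEST)@EX,(P[:,:2]-NEST)@EY,np.ones(len(P))]
        c=None;w=np.ones(len(P),bool)
        for _ in range(4):
            c=np.linalg.lstsq(q[w],P[w,2],rcond=None)[0];r=P[:,2]-q@c;w=abs(r)<2.5*r[w].std()+1e-6
        print(nm,"n",w.sum(),"z mean %.2f slope dx %.4f dy %.4f rms %.2f"%(P[w,2].mean(),c[0],c[1],r[w].std()))
    fit(range(281,356,3),range(185,285,3),"bar  ")
    fit(list(range(228,268,3)),range(205,300,3),"tblR ")
    fit(list(range(402,442,3)),range(205,300,3),"tblL ")
E
python3 - <<'E'
from w import *
for n in "ijklmn":
    print(n);planes(pickle.load(open(n+"_wrist.pkl","rb")))
E
```

```text
i
bar   n 831 z mean 100.99 slope dx 0.0001 dy 0.0009 rms 0.57
tblR  n 448 z mean 14.53 slope dx -0.1269 dy 2.1639 rms 15.46
tblL  n 446 z mean 81.55 slope dx -0.0539 dy -0.3538 rms 6.17
j
bar   n 830 z mean 101.05 slope dx -0.0007 dy -0.0043 rms 0.57
tblR  n 436 z mean 76.03 slope dx 0.0023 dy 0.0023 rms 0.60
tblL  n 441 z mean 76.09 slope dx 0.0021 dy -0.0050 rms 0.54
k
bar   n 832 z mean 101.19 slope dx 0.0014 dy -0.0108 rms 0.57
tblR  n 433 z mean 76.03 slope dx -0.0078 dy -0.0046 rms 0.56
tblL  n 436 z mean 75.98 slope dx 0.0054 dy -0.0035 rms 0.57
l
bar   n 829 z mean 101.34 slope dx -0.0051 dy -0.0233 rms 0.57
tblR  n 441 z mean 76.02 slope dx 0.0015 dy 0.0019 rms 0.57
tblL  n 442 z mean 75.96 slope dx -0.0011 dy -0.0025 rms 0.61
m
bar   n 834 z mean 101.54 slope dx -0.0002 dy -0.0370 rms 0.60
tblR  n 434 z mean 75.97 slope dx -0.0023 dy -0.0063 rms 0.57
tblL  n 440 z mean 76.06 slope dx -0.0014 dy -0.0075 rms 0.57
n
bar   n 821 z mean 101.80 slope dx -0.0030 dy -0.0589 rms 0.56
tblR  n 432 z mean 75.96 slope dx -0.0018 dy 0.0094 rms 0.55
tblL  n 436 z mean 76.10 slope dx -0.0025 dy -0.0050 rms 0.58
```

```bash
python3 - <<'E'
from w import *
d=pickle.load(open("n_wrist.pkl","rb"))
cv2.imwrite("pics/n2.png",cv2.resize(d["img"][135:405,205:475,::-1],None,fx=2.2,fy=2.2,interpolation=cv2.INTER_CUBIC))
E
```

```text
(no output)
```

View pics/n2.png

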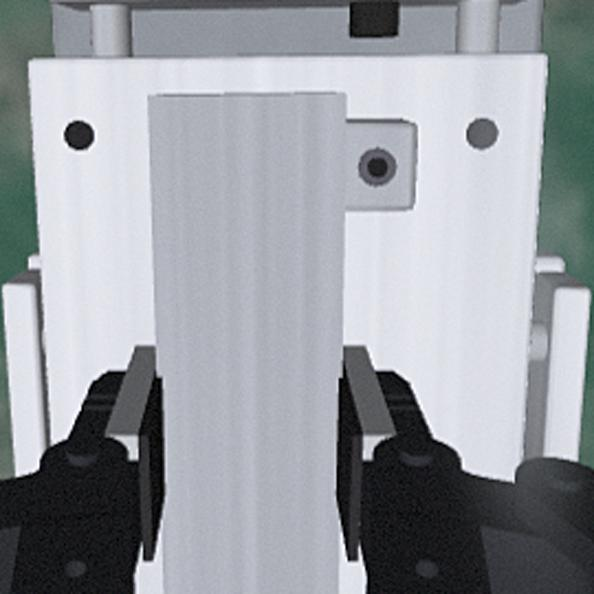

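{"op": "drive_tool", "data": {
  "deltas": [
    {"x": -0.004,"y": -0.01,"z": -0.001,"twist": 0.0},
    {"x": -0.005,"y": -0.011,"z": -0.001,"twist": 0.0},
    {"x": -0.005,"y": -0.011,"z": 0.0,"twist": 0.0},
    {"x": -0.003,"y": -0.01,"z": 0.0,"twist": 0.0},
    {"x": 0.0,"y": -0.003,"z": -0.006,"twist": 0.0},
    {"x": 0.0,"y": 0.0,"z": -0.008,"twist": 0.0},
    {"x": 0.0,"y": 0.0,"z": -0.008,"twist": 0.0},
    {"x": 0.0,"y": 0.0,"z": -0.004,"twist": 0.0}
  ],
  "force": 70
}}

```text
time: 15.05
ee_pos: [456.3, -39.2, 114.6]
orientation: [-2.301, -2.09, 0.169]
wrist_force: [-0.1, 0.0, -3.6]
finger_gap: 30.3
```

```bash
python3 -c "
from h import *
from rig import *
rep(state())"
```

```text
t 15.05 TCP table x -135.52 y -16.20 z 114.63 | F along ex -0.06 ey 0.03 z -3.57 | psi-84.95 -0.27 toolz [-0.0993 -0.0518 -0.9937] gap 30.3
```

```bash
cat >> h.py <<'E'
def go(s,tx,ty,tz,n=1):
    """tool-frame total and per-row displacement to reach table coords (NEST frame) tx,ty and world z"""
    p=s["ee_pos"][:2]-NEST;dx,dy=tx-p@EX,ty-p@EY
    w=np.r_[dx*EX+dy*EY,tz-s["ee_pos"][2]];t=tool(s).T@w
    print("tool total mm",t.round(2),"per row m",(t/n/1000).round(4))
E
python3 -c "
from h import *
from rig import *
s=state()
go(s,-130,37,108,7)"
```

```text
tool total mm [53.53  5.56  2.86] per row m [0.0076 0.0008 0.0004]
```

{"op": "drive_tool", "data": {
  "deltas": [
    {"x": 0.006,"y": 0.0008,"z": 0.0004,"twist": -0.001},
    {"x": 0.008,"y": 0.0008,"z": 0.0004,"twist": -0.001},
    {"x": 0.008,"y": 0.0008,"z": 0.0004,"twist": -0.001},
    {"x": 0.008,"y": 0.0008,"z": 0.0004,"twist": -0.001},
    {"x": 0.008,"y": 0.0008,"z": 0.0004,"twist": -0.001},
    {"x": 0.008,"y": 0.0008,"z": 0.0004,"twist": 0.0},
    {"x": 0.006,"y": 0.0008,"z": 0.002,"twist": 0.0},
    {"x": 0.002,"y": 0.0,"z": 0.004,"twist": 0.0}
  ]
}}

```text
time: 15.85
ee_pos: [468.5, 20.3, 102.2]
orientation: [-2.293, -2.101, 0.166]
wrist_force: [-0.3, 0.3, -3.5]
finger_gap: 30.1
```

```bash
python3 -c "
from h import *
from rig import *
s=state();rep(s)
go(s,-130,36,86,6)
d=get_image('wrist');cv2.imwrite('pics/o.png',d['img'][:,:,::-1])
"
```

```text
t 15.85 TCP table x -128.59 y 44.11 z 102.19 | F along ex -0.36 ey 0.24 z -3.45 | psi-84.95 0.20 toolz [-0.0969 -0.0516 -0.994 ] gap 30.1
tool total mm [-7.12  0.1  16.7 ] per row m [-0.0012  0.      0.0028]
```

View pics/o.png

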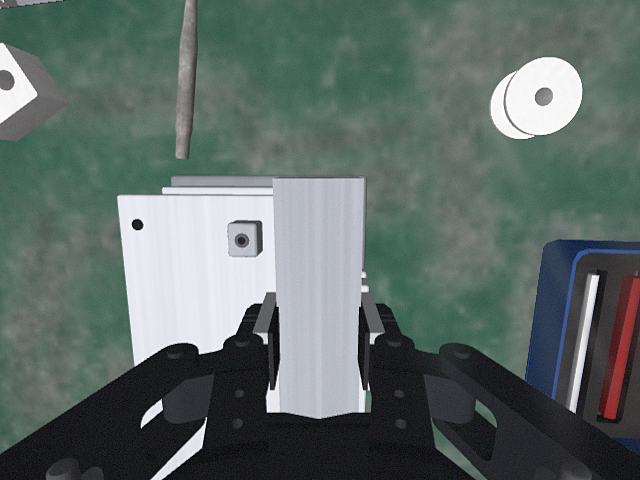

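{"op": "drive_tool", "data": {
  "deltas": [
    {"x": -0.001,"y": 0.0,"z": 0.003,"twist": 0.0},
    {"x": -0.001,"y": 0.0,"z": 0.004,"twist": 0.0},
    {"x": -0.001,"y": 0.0,"z": 0.004,"twist": 0.0},
    {"x": -0.002,"y": 0.0,"z": 0.003,"twist": 0.0},
    {"x": -0.003,"y": -0.001,"z": 0.002,"twist": 0.0},
    {"x": -0.004,"y": -0.002,"z": 0.0005,"twist": 0.0},
    {"x": -0.004,"y": -0.003,"z": 0.0005,"twist": 0.0},
    {"x": -0.004,"y": -0.003,"z": 0.0005,"twist": 0.0}
  ]
}}

```text
time: 16.7
ee_pos: [459.8, 7.5, 85.8]
orientation: [-2.292, -2.098, 0.138]
wrist_force: [3.4, 9.4, -3.7]
finger_gap: 30.8
```

```bash
python3 -c "
from h import *
from rig import *
s=state();rep(s)
"
```

```text
t 16.70 TCP table x -136.09 y 30.59 z 85.82 | F along ex 2.60 ey 9.65 z -3.71 | psi-84.95 0.09 toolz [-0.0863 -0.0367 -0.9956] gap 30.8
```

{"op": "drive_tool", "data": {
  "deltas": [
    {"x": -0.005,"y": -0.006,"z": 0.0,"twist": 0.0},
    {"x": -0.005,"y": -0.006,"z": 0.0,"twist": 0.0},
    {"x": -0.005,"y": -0.006,"z": 0.0,"twist": 0.0},
    {"x": -0.005,"y": -0.006,"z": 0.0,"twist": 0.0},
    {"x": -0.005,"y": -0.006,"z": 0.0,"twist": 0.0},
    {"x": -0.005,"y": -0.006,"z": 0.0,"twist": 0.0},
    {"x": -0.005,"y": -0.006,"z": 0.0,"twist": 0.0},
    {"x": -0.005,"y": -0.006,"z": 0.0,"twist": 0.0}
  ]
}}

```text
time: 17.5
ee_pos: [421.8, -1.2, 96.8]
orientation: [-2.278, -2.108, 0.05]
wrist_force: [0.1, -0.1, -3.8]
finger_gap: 30.3
```

```bash
python3 -c "
from h import *
from rig import *
s=state();rep(s)
"
```

```text
t 17.50 TCP table x -173.17 y 18.60 z 96.83 | F along ex 0.11 ey -0.08 z -3.84 | psi-84.95 0.63 toolz [-0.0489  0.0056 -0.9988] gap 30.3
```

```bash
python3 -c "
from w import *
from rig import *
d=get_image('wrist');cv2.imwrite('pics/p.png',d['img'][:,:,::-1]);planes(d)
s=state();rep(s)
go(s,-128,42,100,6)
"
```

```text
bar   n 824 z mean 115.29 slope dx 0.0184 dy 0.0050 rms 0.53
tblR  n 444 z mean 28.24 slope dx 1.8114 dy 0.7302 rms 15.14
tblL  n 446 z mean -0.25 slope dx 0.0007 dy -0.0051 rms 0.68
t 17.55 TCP table x -174.47 y 17.29 z 96.55 | F along ex -2.27 ey -2.10 z -4.38 | psi-84.95 0.54 toolz [-0.0508  0.0053 -0.9987] gap 30.1
tool total mm [24.27 46.47 -5.8 ] per row m [ 0.004   0.0077 -0.001 ]
```

View pics/p.png

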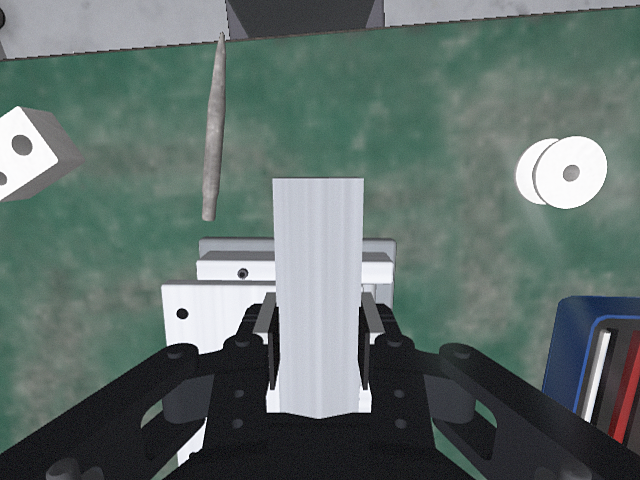

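{"op": "drive_tool", "data": {
  "deltas": [
    {"x": 0.002,"y": 0.002,"z": -0.007,"twist": 0.004},
    {"x": 0.005,"y": 0.008,"z": -0.004,"twist": 0.004},
    {"x": 0.006,"y": 0.009,"z": 0.0,"twist": 0.002},
    {"x": 0.006,"y": 0.009,"z": 0.001,"twist": 0.0},
    {"x": 0.005,"y": 0.009,"z": 0.002,"twist": 0.0},
    {"x": 0.002,"y": 0.008,"z": 0.004,"twist": 0.0},
    {"x": 0.0,"y": 0.003,"z": 0.005,"twist": 0.0},
    {"x": 0.0,"y": 0.0,"z": 0.005,"twist": 0.0}
  ]
}}

```text
time: 18.35
ee_pos: [476.3, 20.7, 87.2]
orientation: [-2.292, -2.095, 0.053]
wrist_force: [-0.2, 0.3, -4.2]
finger_gap: 30.5
```

```bash
python3 -c "
from w import *
from rig import *
s=state();rep(s)
go(s,-133,32.5,84,6)
"
```

```text
t 18.35 TCP table x -120.85 y 45.20 z 87.18 | F along ex -0.27 ey 0.33 z -4.16 | psi-84.95 -0.10 toolz [-0.0497  0.0036 -0.9988] gap 30.5
tool total mm [-12.72 -11.95   3.79] per row m [-0.0021 -0.002   0.0006]
```

{"op": "drive_tool", "data": {
  "deltas": [
    {"x": -0.005,"y": -0.001,"z": 0.002,"twist": 0.0},
    {"x": -0.005,"y": -0.001,"z": 0.002,"twist": 0.0},
    {"x": -0.004,"y": -0.001,"z": 0.001,"twist": 0.0},
    {"x": -0.004,"y": -0.001,"z": 0.001,"twist": 0.0},
    {"x": -0.004,"y": -0.001,"z": 0.001,"twist": 0.0},
    {"x": -0.004,"y": -0.001,"z": 0.001,"twist": 0.0},
    {"x": -0.004,"y": -0.001,"z": 0.001,"twist": 0.0},
    {"x": -0.004,"y": -0.001,"z": 0.001,"twist": 0.0}
  ]
}}

```text
time: 19.15
ee_pos: [470.8, 6.6, 83.6]
orientation: [-2.278, -2.089, -0.004]
wrist_force: [2.7, 10.0, -1.1]
finger_gap: 30.3
```

```bash
python3 -c "
from w import *
from rig import *
s=state();rep(s)
"
```

```text
t 19.15 TCP table x -125.08 y 30.67 z 83.58 | F along ex 1.84 ey 10.24 z -1.08 | psi-84.95 0.06 toolz [-0.0325  0.0389 -0.9987] gap 30.3
```

{"op": "drive_tool", "data": {
  "deltas": [
    {"x": -0.004,"y": -0.001,"z": 0.001,"twist": 0.0},
    {"x": -0.004,"y": -0.001,"z": 0.001,"twist": 0.0},
    {"x": 0.003,"y": 0.0,"z": -0.004,"twist": 0.0},
    {"x": 0.002,"y": 0.0,"z": -0.009,"twist": 0.0},
    {"x": 0.0,"y": 0.0,"z": -0.009,"twist": 0.0},
    {"x": 0.0,"y": -0.001,"z": -0.006,"twist": 0.0},
    {"x": -0.005,"y": -0.002,"z": 0.0,"twist": 0.0},
    {"x": -0.008,"y": -0.002,"z": 0.0,"twist": 0.0}
  ]
}}

```text
time: 19.95
ee_pos: [464.6, -4.3, 115.0]
orientation: [-2.274, -2.087, -0.028]
wrist_force: [-0.1, -0.7, -3.4]
finger_gap: 29.9
```

```bash
python3 -c "
from w import *
from rig import *
s=state();rep(s)
go(s,-130,-25,104,7)
"
```

```text
t 19.95 TCP table x -130.34 y 19.29 z 114.97 | F along ex -0.07 ey -0.68 z -3.36 | psi-84.95 0.11 toolz [-0.0239  0.0528 -0.9983] gap 29.9
tool total mm [-44.79   0.51   8.7 ] per row m [-0.0064  0.0001  0.0012]
```

{"op": "drive_tool", "data": {
  "deltas": [
    {"x": -0.007,"y": 0.0,"z": 0.0,"twist": 0.0},
    {"x": -0.008,"y": 0.0,"z": 0.0,"twist": 0.0},
    {"x": -0.008,"y": 0.0,"z": 0.0,"twist": 0.0},
    {"x": -0.008,"y": 0.0,"z": 0.001,"twist": 0.0},
    {"x": -0.007,"y": 0.0,"z": 0.002,"twist": 0.0},
    {"x": -0.003,"y": 0.0,"z": 0.005,"twist": 0.0},
    {"x": 0.0,"y": 0.0,"z": 0.007,"twist": 0.0},
    {"x": 0.0,"y": 0.0,"z": 0.006,"twist": 0.0}
  ]
}}

```text
time: 20.75
ee_pos: [458.9, -51.0, 89.5]
orientation: [-2.279, -2.081, -0.026]
wrist_force: [0.4, 1.0, -3.9]
finger_gap: 30.1
```

```bash
python3 look.py q 0 0; cat > pl.py <<'E'
from w import *
import sys
for n in sys.argv[1:]:
    print(n);planes(pickle.load(open(n+"_wrist.pkl","rb")))
E
python3 pl.py q
```

```text
t 20.75 TCP table x -131.87 y -27.76 z 89.46 | F along ex 0.36 ey 1.02 z -3.91 | psi-84.95 -0.19 toolz [-0.0247  0.0518 -0.9984] gap 30.1
near-end height 113.4, slope dz/dx -0.1121, width mean 94.09
bar near end x(z101) -189.22
bar -y side y -45.13  +y side y -11.62 slope deg 1.02 0.35
 L px [439.9 234.4] tbl -161.89 28.72 travel -0.02 0.09 area 140
R none [[10, 0, 23, 33, 472]]
t 20.80 TCP table x -132.71 y -27.65 z 88.47 | F along ex -0.92 ey 0.21 z -5.07 | psi-84.95 -0.17 toolz [-0.0266  0.0515 -0.9983] gap 30.1
q
bar   n 837 z mean 107.11 slope dx 0.0385 dy 0.0504 rms 0.57
tblR  n 446 z mean 37.76 slope dx -0.0629 dy 2.9362 rms 10.87
tblL  n 444 z mean 78.41 slope dx 0.0074 dy -0.4979 rms 3.97
```

View pics/q.png

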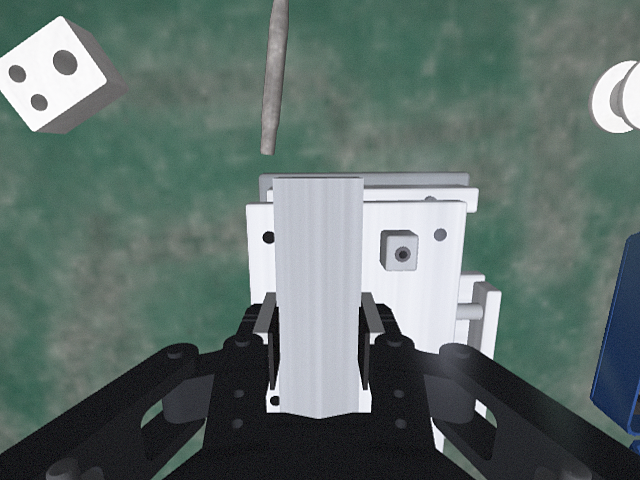

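{"op": "drive_tool", "data": {
  "deltas": [
    {"x": 0.001,"y": 0.002,"z": 0.002,"twist": -0.003},
    {"x": 0.001,"y": 0.002,"z": 0.002,"twist": 0.0},
    {"x": 0.001,"y": 0.002,"z": 0.002,"twist": 0.0},
    {"x": 0.001,"y": 0.002,"z": 0.0015,"twist": 0.0},
    {"x": 0.001,"y": 0.002,"z": 0.0015,"twist": 0.0},
    {"x": 0.001,"y": 0.001,"z": 0.0015,"twist": 0.0},
    {"x": 0.001,"y": 0.001,"z": 0.001,"twist": 0.0},
    {"x": 0.001,"y": 0.001,"z": 0.0005,"twist": 0.0}
  ],
  "force": 35
}}

```text
time: 21.6
ee_pos: [474.7, -42.8, 82.9]
orientation: [-2.27, -2.088, -0.023]
wrist_force: [-2.1, 0.2, 2.1]
finger_gap: 30.2
```

```bash
python3 look.py r 0 0; python3 pl.py r
```

```text
t 21.60 TCP table x -116.87 y -18.20 z 82.95 | F along ex -2.15 ey -0.02 z 2.13 | psi-84.95 0.25 toolz [-0.0278  0.0522 -0.9982] gap 30.2
near-end height 101.1, slope dz/dx 0.0143, width mean 91.45
bar near end x(z101) -174.70
bar -y side y -35.45  +y side y -3.27 slope deg 0.36 0.33
 L px [427.2 204.7] tbl -161.92 28.68 travel -0.05 0.05 area 162
 R px [244.  205.5] tbl -161.71 -49.43 travel -0.05 -0.01 area 169
t 21.65 TCP table x -116.59 y -17.97 z 82.85 | F along ex 0.23 ey -0.69 z 1.56 | psi-84.95 0.26 toolz [-0.0273  0.0521 -0.9983] gap 30.1
r
bar   n 835 z mean 101.74 slope dx 0.0093 dy 0.0531 rms 0.57
tblR  n 435 z mean 76.04 slope dx -0.0077 dy -0.0028 rms 0.54
tblL  n 430 z mean 76.03 slope dx -0.0012 dy 0.0018 rms 0.55
```

{"op": "drive_tool", "data": {
  "deltas": [
    {"x": 0.004,"y": 0.004,"z": 0.0005,"twist": 0.003},
    {"x": 0.004,"y": 0.005,"z": 0.0005,"twist": 0.001},
    {"x": 0.004,"y": 0.005,"z": 0.0005,"twist": 0.0},
    {"x": 0.004,"y": 0.005,"z": 0.0005,"twist": 0.0},
    {"x": 0.004,"y": 0.005,"z": 0.0005,"twist": 0.0},
    {"x": 0.004,"y": 0.005,"z": 0.0005,"twist": 0.0},
    {"x": 0.004,"y": 0.004,"z": 0.0005,"twist": 0.0},
    {"x": 0.0022,"y": 0.001,"z": 0.0005,"twist": 0.0}
  ],
  "force": 40
}}

```text
time: 22.45
ee_pos: [502.0, -34.3, 82.1]
orientation: [-2.278, -2.078, 0.033]
wrist_force: [-7.1, -5.8, 10.0]
finger_gap: 30.5
```

```bash
python3 look.py s 25 13; python3 pl.py s
```

```text
t 22.45 TCP table x -90.38 y -7.31 z 82.10 | F along ex -6.60 ey -6.40 z 9.98 | psi-84.95 -0.26 toolz [-0.0552  0.0286 -0.9981] gap 30.5
near-end height 101.3, slope dz/dx 0.0604, width mean 88.92
bar near end x(z101) -147.71
bar -y side y -23.98  +y side y 8.11 slope deg 0.09 -0.61
 L px [421.5 193.8] tbl -139.96 36.67 travel 21.91 8.04 area 160
 R px [237.  195.4] tbl -139.70 -41.25 travel 21.96 8.17 area 148
t 22.50 TCP table x -90.42 y -7.47 z 82.11 | F along ex -7.26 ey -6.16 z 10.43 | psi-84.95 -0.26 toolz [-0.0553  0.0282 -0.9981] gap 30.3
s
bar   n 833 z mean 101.34 slope dx -0.0022 dy 0.0258 rms 0.58
tblR  n 439 z mean 76.03 slope dx 0.0006 dy 0.0061 rms 0.59
tblL  n 438 z mean 75.99 slope dx -0.0020 dy -0.0042 rms 0.57
```

View pics/s.png

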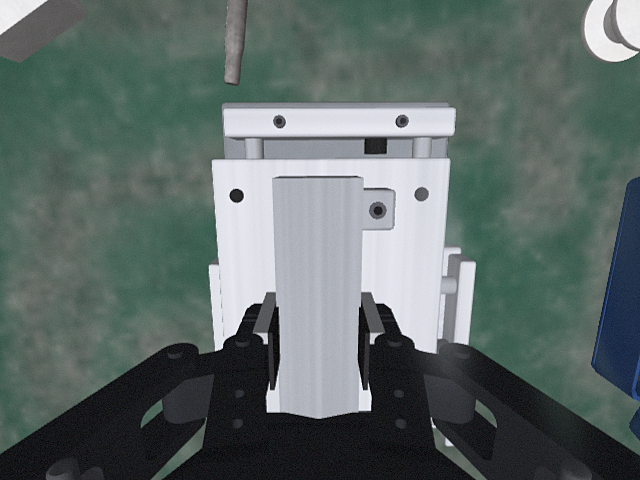

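{"op": "drive_tool", "data": {
  "deltas": [
    {"x": 0.0032,"y": 0.0012,"z": 0.0007,"twist": -0.001},
    {"x": 0.0032,"y": 0.0012,"z": 0.0007,"twist": -0.001},
    {"x": 0.0032,"y": 0.0012,"z": 0.0007,"twist": -0.001},
    {"x": 0.0032,"y": 0.0012,"z": 0.0007,"twist": -0.001},
    {"x": 0.0032,"y": 0.0012,"z": 0.0007,"twist": -0.001},
    {"x": 0.0032,"y": 0.0012,"z": 0.0007,"twist": -0.001},
    {"x": 0.0032,"y": 0.0011,"z": 0.0007,"twist": 0.0},
    {"x": 0.0025,"y": 0.0007,"z": 0.0007,"twist": 0.0}
  ]
}}

```text
time: 23.3
ee_pos: [505.8, -34.5, 81.8]
orientation: [-2.285, -2.082, 0.086]
wrist_force: [-9.1, -6.0, 11.6]
finger_gap: 30.0
```

```bash
python3 look.py u 25 14; python3 pl.py u
```

```text
t 23.30 TCP table x -86.59 y -7.17 z 81.78 | F along ex -8.49 ey -6.82 z 11.63 | psi-84.95 -0.27 toolz [-7.430e-02 -8.000e-04 -9.972e-01] gap 30.0
near-end height 100.7, slope dz/dx 0.0075, width mean 89.68
bar near end x(z101) -149.86
bar -y side y -23.29  +y side y 8.68 slope deg 0.12 -0.57
L none [[28, 0, 5, 33, 129], [0, 11, 10, 16, 123]]
 R px [239.  195.7] tbl -135.82 -40.75 travel 25.84 8.67 area 124
t 23.35 TCP table x -86.56 y -7.14 z 81.82 | F along ex -7.64 ey -6.53 z 10.65 | psi-84.95 -0.26 toolz [-0.0744 -0.001  -0.9972] gap 30.2
u
bar   n 837 z mean 101.05 slope dx -0.0035 dy -0.0050 rms 0.57
tblR  n 438 z mean 76.02 slope dx 0.0012 dy 0.0032 rms 0.60
tblL  n 435 z mean 76.03 slope dx -0.0010 dy -0.0122 rms 0.51
```

{"op": "drive_tool", "data": {
  "deltas": [
    {"x": 0.0034,"y": 0.0005,"z": 0.0012,"twist": -0.001},
    {"x": 0.0034,"y": 0.0005,"z": 0.0012,"twist": -0.001},
    {"x": 0.0034,"y": 0.0005,"z": 0.0012,"twist": -0.001},
    {"x": 0.0034,"y": 0.0005,"z": 0.0012,"twist": -0.001},
    {"x": 0.0034,"y": 0.0005,"z": 0.0012,"twist": -0.001},
    {"x": 0.0034,"y": 0.0005,"z": 0.0012,"twist": -0.001},
    {"x": 0.0032,"y": 0.0006,"z": 0.0012,"twist": 0.0},
    {"x": 0.0025,"y": 0.0007,"z": 0.0012,"twist": 0.0}
  ]
}}

```text
time: 24.15
ee_pos: [508.7, -32.1, 82.1]
orientation: [-2.296, -2.083, 0.123]
wrist_force: [-8.3, -5.2, 13.8]
finger_gap: 30.0
```

```bash
python3 look.py v 25 14; python3 pl.py v; python3 - <<'E'
from w import *
d=pickle.load(open("u_wrist.pkl","rb"));holes(d,25.8,8.7,"u")
E
```

```text
t 24.15 TCP table x -83.93 y -4.48 z 82.14 | F along ex -7.80 ey -5.90 z 13.80 | psi-84.95 -0.45 toolz [-0.0849 -0.0242 -0.9961] gap 30.0
near-end height 101.0, slope dz/dx 0.0197, width mean 89.34
bar near end x(z101) -146.80
bar -y side y -20.25  +y side y 11.86 slope deg 0.08 -1.89
 L px [422.2 194.6] tbl -133.25 39.34 travel 28.62 10.71 area 173
 R px [238.4 196.2] tbl -132.99 -38.70 travel 28.67 10.72 area 161
t 24.20 TCP table x -83.77 y -4.47 z 82.12 | F along ex -8.89 ey -7.85 z 14.11 | psi-84.95 -0.44 toolz [-0.0848 -0.0245 -0.9961] gap 30.5
v
bar   n 835 z mean 101.38 slope dx -0.0018 dy -0.0274 rms 0.59
tblR  n 437 z mean 76.04 slope dx -0.0028 dy 0.0093 rms 0.59
tblL  n 436 z mean 76.03 slope dx 0.0043 dy 0.0041 rms 0.61
u L px [421.9 194.5] tbl -136.06 36.62 travel 25.81 7.99 area 176
u R px [237.3 195.6] tbl -135.84 -41.47 travel 25.82 7.95 area 169
```

{"op": "drive_tool", "data": {
  "deltas": [
    {"x": -0.008,"y": -0.014,"z": 0.0005,"twist": -0.002},
    {"x": -0.008,"y": -0.014,"z": 0.0015,"twist": -0.002},
    {"x": -0.003,"y": -0.004,"z": 0.003,"twist": -0.002},
    {"x": -0.002,"y": -0.001,"z": 0.004,"twist": 0.0},
    {"x": -0.002,"y": -0.001,"z": 0.004,"twist": 0.0},
    {"x": -0.002,"y": -0.001,"z": 0.004,"twist": 0.0},
    {"x": -0.002,"y": -0.001,"z": 0.004,"twist": 0.0},
    {"x": -0.002,"y": -0.001,"z": 0.004,"twist": 0.0}
  ],
  "force": 70
}}

```text
time: 25.0
ee_pos: [483.7, -47.7, 81.6]
orientation: [-2.29, -2.095, 0.067]
wrist_force: [-7.2, 1.7, 27.4]
finger_gap: 30.3
```

```bash
python3 look.py x1 0 0; python3 pl.py x1
```

```text
t 25.00 TCP table x -107.42 y -22.21 z 81.61 | F along ex -7.35 ey 1.10 z 27.37 | psi-84.95 -0.04 toolz [-0.0567 -0.0015 -0.9984] gap 30.3
near-end height 100.7, slope dz/dx -0.1384, width mean 93.43
bar near end x(z101) -164.71
bar -y side y -38.35  +y side y -6.37 slope deg 0.33 -5.07
L none [[9, 25, 15, 8, 95]]
R none [[10, 25, 15, 8, 99]]
t 25.05 TCP table x -107.23 y -22.22 z 81.64 | F along ex -7.14 ey 1.86 z 26.57 | psi-84.95 -0.05 toolz [-0.0561 -0.0012 -0.9984] gap 30.4
x1
bar   n 836 z mean 100.90 slope dx 0.0003 dy -0.0034 rms 0.59
tblR  n 448 z mean 61.81 slope dx -0.0915 dy 2.2854 rms 9.66
tblL  n 396 z mean 76.01 slope dx -0.0026 dy -0.0095 rms 0.56
```

{"op": "drive_tool", "data": {
  "deltas": [
    {"x": 0.002,"y": 0.002,"z": -0.002,"twist": 0.0},
    {"x": 0.003,"y": 0.003,"z": -0.001,"twist": 0.0},
    {"x": 0.003,"y": 0.003,"z": 0.0,"twist": 0.0},
    {"x": 0.003,"y": 0.004,"z": 0.0,"twist": 0.0},
    {"x": 0.007,"y": 0.004,"z": 0.001,"twist": 0.0},
    {"x": 0.007,"y": 0.004,"z": 0.002,"twist": 0.0},
    {"x": 0.007,"y": 0.003,"z": 0.003,"twist": 0.0},
    {"x": 0.0027,"y": 0.0005,"z": 0.003,"twist": 0.0}
  ]
}}

```text
time: 25.85
ee_pos: [505.1, -28.1, 81.8]
orientation: [-2.296, -2.083, 0.098]
wrist_force: [-9.2, -5.8, 21.9]
finger_gap: 30.4
```

```bash
python3 look.py y1 25 13; python3 pl.py y1
```

```text
t 25.85 TCP table x -87.85 y -0.87 z 81.85 | F along ex -8.64 ey -6.59 z 21.90 | psi-84.95 -0.47 toolz [-0.0737 -0.0129 -0.9972] gap 30.4
near-end height 100.7, slope dz/dx 0.0484, width mean 88.92
bar near end x(z101) -151.11
bar -y side y -16.86  +y side y 15.17 slope deg 0.07 -1.08
 L px [422.1 194.5] tbl -137.21 42.86 travel 24.66 14.23 area 181
 R px [237.4 196. ] tbl -137.04 -35.21 travel 24.62 14.21 area 167
t 25.90 TCP table x -87.67 y -1.09 z 81.83 | F along ex -7.52 ey -7.05 z 21.28 | psi-84.95 -0.47 toolz [-0.0733 -0.0132 -0.9972] gap 30.5
y1
bar   n 825 z mean 101.11 slope dx 0.0001 dy -0.0141 rms 0.57
tblR  n 438 z mean 76.02 slope dx -0.0002 dy 0.0054 rms 0.59
tblL  n 439 z mean 75.98 slope dx -0.0024 dy -0.0011 rms 0.58
```

```bash
python3 - <<'E'
from w import *
from rig import *
for i in range(25):
    n="scene" if i in (6,) else "top" if i==12 else "wrist"
    d=get_image(n)
    if n!="wrist": pickle.dump(d,open(f"z1_{n}.pkl","wb"));cv2.imwrite(f"pics/z1_{n}.png",d["img"][:,:,::-1])
    elif i in(0,10,24): holes(d,24.7,14.1,str(i));planes(d);pickle.dump(d,open(f"z1{i}_wrist.pkl","wb"))
rep(state())
d=pickle.load(open("z1_scene.pkl","rb"));cv2.imwrite("pics/z1s.png",cv2.resize(d["img"][170:290,190:380,::-1],None,fx=4,fy=4,interpolation=cv2.INTER_CUBIC))
E
```

```text
0 L px [422.1 194.4] tbl -137.04 42.68 travel 24.83 14.05 area 179
0 R px [237.4 196. ] tbl -136.84 -35.39 travel 24.82 14.03 area 167
bar   n 834 z mean 101.11 slope dx 0.0010 dy -0.0170 rms 0.60
tblR  n 440 z mean 75.95 slope dx 0.0035 dy 0.0002 rms 0.59
tblL  n 436 z mean 76.03 slope dx -0.0009 dy -0.0064 rms 0.54
10 L px [422.  194.5] tbl -137.46 42.30 travel 24.41 13.67 area 179
10 R px [237.4 196. ] tbl -137.29 -35.76 travel 24.37 13.66 area 168
bar   n 836 z mean 101.12 slope dx -0.0001 dy -0.0104 rms 0.60
tblR  n 429 z mean 76.03 slope dx 0.0045 dy 0.0060 rms 0.59
tblL  n 434 z mean 76.02 slope dx -0.0004 dy 0.0017 rms 0.55
24 L px [422.  194.4] tbl -137.49 42.29 travel 24.38 13.66 area 179
24 R px [237.3 196.1] tbl -137.27 -35.77 travel 24.39 13.65 area 168
bar   n 832 z mean 101.12 slope dx 0.0027 dy -0.0136 rms 0.57
tblR  n 427 z mean 76.04 slope dx 0.0017 dy 0.0016 rms 0.52
tblL  n 433 z mean 76.01 slope dx 0.0020 dy -0.0190 rms 0.54
t 27.15 TCP table x -88.09 y -1.48 z 81.87 | F along ex -7.40 ey -6.64 z 22.42 | psi-84.95 -0.49 toolz [-0.0736 -0.013  -0.9972] gap 30.2
```

View pics/z1s.png

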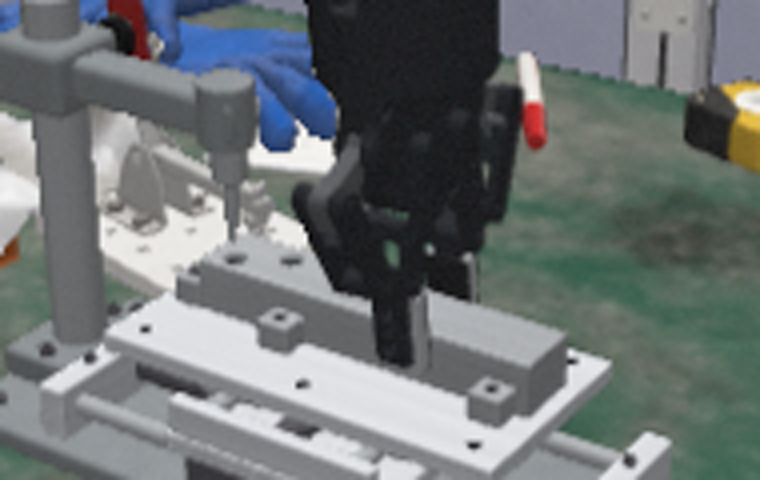

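```bash
python3 - <<'E'
from w import *
d=pickle.load(open("z1_scene.pkl","rb"));a=pickle.load(open("a_scene.pkl","rb"))
T=np.r_[NEST+12*EX+4*EY,108];B=T-[0,0,7]
print(proj(d,T),proj(d,B),"dpx per mm ex",proj(d,B+np.r_[EX,0])-proj(d,B),"ey",proj(d,B+np.r_[EY,0])-proj(d,B))
x0,y0=225,205
for n,q in (("z",d),("a",a)):
    cv2.imwrite(f"pics/tip_{n}.png",cv2.resize(q["img"][y0:y0+50,x0:x0+60,::-1],None,fx=12,fy=12,interpolation=cv2.INTER_CUBIC))
g=d["img"].mean(2)
for r in range(226,240): print(r,g[r,236:275:1][:30].astype(int).tolist())
E
```

```text
[[247.9886777 229.7422133]] [[248.18450725 233.2588537 ]] dpx per mm ex [[-0.44596462 -0.14397026]] ey [[-0.35471336  0.22000311]]
226 [231, 229, 221, 230, 232, 232, 230, 230, 230, 231, 223, 106, 102, 125, 218, 178, 122, 118, 127, 141, 176, 219, 223, 234, 233, 233, 233, 232, 221, 190]
227 [207, 183, 178, 223, 232, 230, 230, 232, 231, 232, 224, 102, 123, 212, 232, 221, 142, 146, 152, 132, 176, 175, 177, 224, 234, 234, 234, 233, 233, 224]
228 [222, 201, 215, 228, 231, 231, 231, 231, 232, 232, 225, 107, 119, 188, 209, 204, 173, 163, 143, 144, 176, 199, 217, 228, 233, 233, 233, 233, 233, 229]
229 [232, 228, 233, 233, 231, 230, 230, 232, 233, 234, 225, 111, 117, 174, 186, 187, 188, 179, 171, 179, 173, 195, 233, 234, 233, 235, 234, 234, 234, 234]
230 [232, 232, 233, 232, 231, 230, 232, 234, 233, 233, 203, 163, 141, 184, 184, 187, 185, 186, 188, 184, 178, 184, 209, 199, 208, 234, 234, 234, 233, 233]
231 [231, 233, 232, 232, 232, 231, 233, 230, 193, 207, 185, 183, 175, 186, 184, 186, 185, 184, 185, 185, 185, 185, 185, 180, 185, 211, 210, 206, 233, 212]
232 [233, 233, 232, 231, 231, 231, 230,
[... 488 characters left out ...]
73, 96, 113, 164, 178, 181, 181, 185, 184, 184, 182, 177, 116, 77, 69, 71, 81, 135]
236 [227, 183, 125, 129, 108, 113, 117, 135, 151, 154, 165, 157, 159, 164, 166, 181, 183, 182, 181, 181, 182, 183, 182, 181, 161, 152, 124, 152, 155, 170]
237 [185, 117, 76, 92, 108, 106, 106, 107, 112, 115, 134, 151, 154, 176, 187, 186, 183, 184, 184, 181, 182, 180, 181, 181, 181, 179, 170, 183, 184, 185]
238 [174, 130, 106, 90, 104, 106, 106, 106, 108, 105, 107, 111, 114, 132, 142, 153, 175, 186, 185, 185, 184, 182, 183, 180, 181, 179, 180, 180, 182, 183]
239 [164, 164, 162, 150, 104, 103, 104, 105, 105, 105, 106, 106, 107, 105, 105, 114, 132, 142, 154, 175, 186, 185, 182, 183, 181, 180, 180, 179, 180, 178]
```

View pics/tip_z.png

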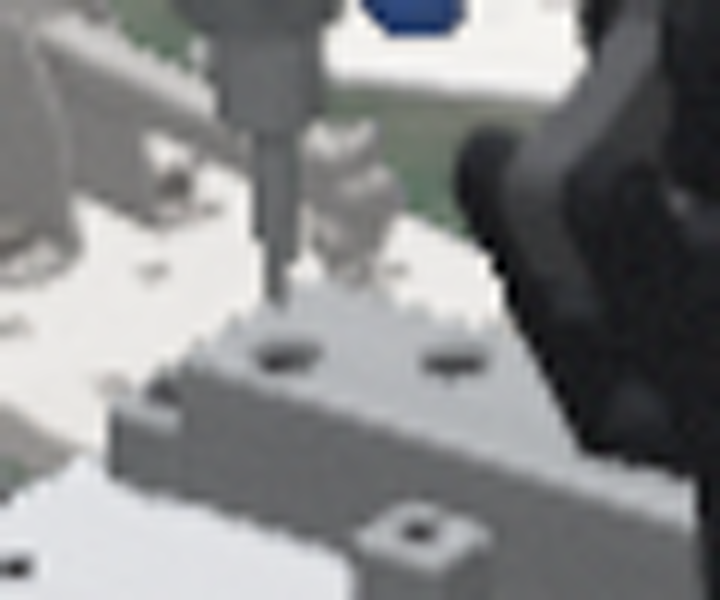

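```bash
cat >> w.py <<'E'
def nearend(d):
    im=cv2.GaussianBlur(d["img"].mean(2).astype(np.float32),(3,3),0);H=[]
    for u in range(285,354,4):
        lo=169;a=np.abs(np.diff(im[lo:186,u]));a[:1]=0;i=int(a.argmax());H.append((u,lo+.5+i,a[i]))
    H=np.array(H);W=cast(d,H[:,:2],101)[:,:2]-NEST
    print("near end row %.1f strength %.0f x %.2f"%(np.median(H[:,1]),np.median(H[:,2]),np.median(W@EX)))
E
python3 - <<'E'
from w import *
for n in ["k","l","m","s","u","v","y1","z124"]:
    d=pickle.load(open(n+"_wrist.pkl","rb"));print(n,end=" ");nearend(d)
im=pickle.load(open("z124_wrist.pkl","rb"))["img"].mean(2)
print(im[155:190,300].astype(int).tolist(),im[155:190,340].astype(int).tolist())
E
```

```text
k near end row 174.5 strength 80 x -170.86
l near end row 175.5 strength 73 x -151.31
m near end row 175.5 strength 51 x -143.52
s near end row 175.5 strength 67 x -148.52
u near end row 175.5 strength 46 x -144.42
v near end row 175.5 strength 34 x -141.53
y1 near end row 175.5 strength 47 x -145.66
z124 near end row 175.5 strength 47 x -145.91
[151, 152, 150, 153, 145, 170, 218, 222, 226, 227, 226, 227, 228, 226, 226, 228, 225, 227, 227, 227, 236, 195, 97, 150, 183, 180, 179, 176, 179, 181, 172, 180, 174, 179, 179] [148, 145, 151, 128, 155, 213, 219, 226, 228, 226, 225, 224, 227, 227, 227, 224, 226, 226, 227, 229, 226, 145, 125, 188, 185, 183, 183, 185, 184, 181, 187, 182, 183, 184, 183]
```

{"op": "drive_tool", "data": {
  "deltas": [
    {"x": 0.0028,"y": 0.0005,"z": 0.0025,"twist": -0.001},
    {"x": 0.0028,"y": 0.0005,"z": 0.0025,"twist": -0.001},
    {"x": 0.0028,"y": 0.0005,"z": 0.0025,"twist": -0.001},
    {"x": 0.0028,"y": 0.0005,"z": 0.0025,"twist": -0.001},
    {"x": 0.0028,"y": 0.0005,"z": 0.0025,"twist": -0.001},
    {"x": 0.0028,"y": 0.0005,"z": 0.0025,"twist": -0.001},
    {"x": 0.0028,"y": 0.0005,"z": 0.0025,"twist": -0.001},
    {"x": 0.0028,"y": 0.0005,"z": 0.0025,"twist": 0.0}
  ]
}}

```text
time: 27.95
ee_pos: [514.3, -29.5, 82.1]
orientation: [-2.308, -2.093, 0.115]
wrist_force: [-9.5, -6.9, 20.9]
finger_gap: 30.5
```

```bash
python3 look.py a2 25 14; python3 pl.py a2
```

```text
t 27.95 TCP table x -78.59 y -1.42 z 82.11 | F along ex -8.83 ey -7.66 z 20.91 | psi-84.95 -0.48 toolz [-0.0709 -0.0318 -0.997 ] gap 30.5
near-end height 101.3, slope dz/dx 0.0254, width mean 89.68
bar near end x(z101) -135.70
bar -y side y -17.11  +y side y 15.02 slope deg 0.10 -0.91
L none [[0, 0, 33, 3, 95], [12, 31, 8, 2, 12]]
R none [[0, 0, 33, 3, 99], [13, 31, 9, 2, 14]]
t 28.00 TCP table x -78.35 y -1.38 z 82.13 | F along ex -8.31 ey -8.02 z 20.65 | psi-84.95 -0.47 toolz [-0.0706 -0.0321 -0.997 ] gap 30.4
a2
bar   n 838 z mean 101.34 slope dx -0.0035 dy -0.0252 rms 0.55
tblR  n 436 z mean 76.01 slope dx -0.0049 dy 0.0023 rms 0.57
tblL  n 441 z mean 76.01 slope dx -0.0006 dy 0.0008 rms 0.61
```

{"op": "drive_tool", "data": {
  "deltas": [
    {"x": -0.01,"y": -0.017,"z": 0.0005,"twist": -0.002},
    {"x": -0.009,"y": -0.017,"z": 0.0015,"twist": -0.002},
    {"x": -0.003,"y": -0.004,"z": 0.003,"twist": -0.002},
    {"x": -0.002,"y": -0.001,"z": 0.004,"twist": -0.001},
    {"x": -0.002,"y": -0.001,"z": 0.004,"twist": 0.0},
    {"x": -0.002,"y": -0.001,"z": 0.004,"twist": 0.0},
    {"x": -0.002,"y": -0.001,"z": 0.004,"twist": 0.0},
    {"x": -0.002,"y": -0.001,"z": 0.004,"twist": 0.0}
  ]
}}

```text
time: 28.8
ee_pos: [481.3, -47.8, 81.7]
orientation: [-2.3, -2.101, 0.064]
wrist_force: [-7.5, 1.6, 28.6]
finger_gap: 30.3
```

```bash
sed -i 's/barh(d);table(d);holes(d,X,Y)/table(d);nearend(d);holes(d,X,Y);planes(d)/' look.py; python3 look.py b2 4 0
```

```text
t 28.80 TCP table x -109.85 y -22.60 z 81.65 | F along ex -7.62 ey 0.92 z 28.62 | psi-84.95 -0.10 toolz [-0.0479 -0.0087 -0.9988] gap 30.3
bar near end x(z101) -167.47
bar -y side y -38.64  +y side y -6.64 slope deg 0.29 -4.23
near end row 175.5 strength 78 x -168.24
 L px [441.  201.5] tbl -156.53 28.65 travel 5.34 0.02 area 175
 R px [255.1 201.8] tbl -156.33 -49.41 travel 5.33 0.01 area 171
bar   n 830 z mean 100.98 slope dx -0.0021 dy -0.0026 rms 0.55
tblR  n 446 z mean 60.21 slope dx -0.0952 dy 2.2786 rms 9.22
tblL  n 447 z mean 77.63 slope dx -0.1151 dy -0.4029 rms 3.27
t 28.85 TCP table x -109.70 y -22.61 z 81.67 | F along ex -7.21 ey 1.39 z 26.87 | psi-84.95 -0.11 toolz [-0.0475 -0.0083 -0.9988] gap 30.4
```

{"op": "drive_tool", "data": {
  "deltas": [
    {"x": 0.002,"y": 0.0025,"z": -0.002,"twist": 0.0},
    {"x": 0.003,"y": 0.0035,"z": -0.001,"twist": 0.0},
    {"x": 0.003,"y": 0.0035,"z": 0.0,"twist": 0.0},
    {"x": 0.003,"y": 0.0045,"z": 0.0,"twist": 0.0},
    {"x": 0.0072,"y": 0.0045,"z": 0.001,"twist": 0.0},
    {"x": 0.0072,"y": 0.0045,"z": 0.002,"twist": 0.0},
    {"x": 0.0072,"y": 0.003,"z": 0.003,"twist": 0.0},
    {"x": 0.0027,"y": 0.0005,"z": 0.003,"twist": 0.0}
  ]
}}

```text
time: 29.65
ee_pos: [504.7, -27.3, 81.9]
orientation: [-2.302, -2.088, 0.099]
wrist_force: [-8.9, -5.9, 23.1]
finger_gap: 30.5
```

```bash
python3 look.py c2 25 14
```

```text
t 29.65 TCP table x -88.32 y -0.07 z 81.90 | F along ex -8.40 ey -6.65 z 23.14 | psi-84.95 -0.47 toolz [-0.0685 -0.019  -0.9975] gap 30.5
bar near end x(z101) -145.45
bar -y side y -15.95  +y side y 16.08 slope deg 0.10 -0.09
near end row 175.5 strength 57 x -146.25
 L px [422.6 194.2] tbl -137.77 43.74 travel 24.10 15.11 area 179
 R px [237.4 195.9] tbl -137.49 -34.39 travel 24.17 15.03 area 169
bar   n 825 z mean 101.21 slope dx -0.0025 dy -0.0173 rms 0.55
tblR  n 436 z mean 76.01 slope dx -0.0015 dy -0.0063 rms 0.57
tblL  n 443 z mean 76.01 slope dx -0.0015 dy 0.0003 rms 0.60
t 29.70 TCP table x -88.13 y -0.30 z 81.91 | F along ex -6.52 ey -7.36 z 22.73 | psi-84.95 -0.48 toolz [-0.0681 -0.0193 -0.9975] gap 29.9
```

```bash
python3 - <<'E'
from w import *
a=pickle.load(open("a_scene.pkl","rb"));z=pickle.load(open("z1_scene.pkl","rb"))
ga=cv2.resize(a["img"].mean(2).astype(np.float32),None,fx=4,fy=4,interpolation=cv2.INTER_CUBIC);gz=cv2.resize(z["img"].mean(2).astype(np.float32),None,fx=4,fy=4,interpolation=cv2.INTER_CUBIC)
def match(off,h,hw=(8,7),name=""):
    X=np.r_[NEST+off[0]*EX+off[1]*EY,h];p=proj(a,X)[0]+[0,1]
    t=ga[int((p[1]-hw[1])*4):int((p[1]+hw[1])*4),int((p[0]-hw[0])*4):int((p[0]+hw[0])*4)]
    pr=proj(z,X+np.r_[24.4*EX+13.66*EY,0])[0]-proj(a,X)[0]
    q=p+pr
    x0,y0=int((q[0]-hw[0]-5)*4),int((q[1]-hw[1]-5)*4)
    s=gz[y0:y0+int((2*hw[1]+10)*4),x0:x0+int((2*hw[0]+10)*4)]
    r=cv2.matchTemplate(s,t,cv2.TM_CCOEFF_NORMED);_,m,_,l=cv2.minMaxLoc(r)
    sh=np.array([(x0+l[0]-int((p[0]-hw[0])*4))/4,(y0+l[1]-int((p[1]-hw[1])*4))/4])
    J=np.c_[proj(z,X+np.r_[24.4*EX+14.66*EY,0])[0]*0,proj(z,X)[0]*0]
    b=proj(z,X+np.r_[24.4*EX+13.66*EY,0])[0]
    J=np.c_[proj(z,X+np.r_[25.4*EX+13.66*EY,0])[0]-b,proj(z,X+np.r_[24.4*EX+14.66*EY,0])[0]-b]
    e=np.linalg.solve(J,sh-pr)
    print(name,"score %.3f shift"%m,sh,"pred",pr.round(2),"=> travel",(24.4+e[0]).round(2),(13.66+e[1]).round(2))
match((-157,7),88,name="stop2")
match((-177,40),76,(7,6),name="corner L")
match((-165.5,28),76,(5,4),name="holeL")
match((-50,20),76,(5,4),name="mid")
match((-50,7),90,(5,3),name="stop1 top")
E
```

```text
stop2 score 0.382 shift [-12.   -5.5] pred [-17.24  -0.59] => travel 25.28 -3.81
corner L score 0.983 shift [-17.5   -0.75] pred [-17.87  -0.64] => travel 24.08 13.07
holeL score 0.975 shift [-17.5   -0.75] pred [-17.55  -0.62] => travel 24.54 13.3
mid score 0.995 shift [-16.25  -0.75] pred [-16.27  -0.55] => travel 24.78 13.12
stop1 top score 0.611 shift [-11.25  -5.5 ] pred [-16.21  -0.54] => travel 27.81 -4.8
```

{"op": "drive_tool", "data": {
  "deltas": [
    {"x": -0.01,"y": -0.012,"z": 0.0005,"twist": -0.002},
    {"x": -0.01,"y": -0.013,"z": 0.0015,"twist": -0.002},
    {"x": -0.003,"y": -0.004,"z": 0.003,"twist": -0.002},
    {"x": -0.002,"y": -0.001,"z": 0.004,"twist": -0.001},
    {"x": -0.002,"y": -0.001,"z": 0.004,"twist": 0.0},
    {"x": -0.002,"y": -0.001,"z": 0.004,"twist": 0.0},
    {"x": -0.002,"y": -0.001,"z": 0.004,"twist": 0.0},
    {"x": -0.002,"y": -0.001,"z": 0.004,"twist": 0.0}
  ]
}}

```text
time: 30.5
ee_pos: [482.2, -47.2, 81.6]
orientation: [-2.294, -2.099, 0.045]
wrist_force: [-7.5, 3.7, 28.1]
finger_gap: 30.5
```

```bash
python3 look.py d2 4 0
```

```text
t 30.50 TCP table x -108.97 y -21.86 z 81.61 | F along ex -7.80 ey 3.06 z 28.11 | psi-84.95 -0.03 toolz [-0.0435  0.0043 -0.999 ] gap 30.5
bar near end x(z101) -166.49
bar -y side y -38.06  +y side y -6.05 slope deg 0.22 -4.57
near end row 175.5 strength 83 x -167.43
 L px [439.  200.2] tbl -156.18 28.68 travel 5.69 0.05 area 175
 R px [253.  200.8] tbl -155.90 -49.43 travel 5.76 -0.01 area 172
bar   n 832 z mean 100.88 slope dx -0.0008 dy 0.0025 rms 0.58
tblR  n 444 z mean 63.50 slope dx -0.1335 dy 2.2226 rms 9.98
tblL  n 399 z mean 75.99 slope dx -0.0041 dy 0.0015 rms 0.58
t 30.55 TCP table x -108.64 y -22.02 z 81.52 | F along ex -6.29 ey 2.67 z 27.83 | psi-84.95 -0.03 toolz [-0.0426  0.0042 -0.9991] gap 30.2
```

{"op": "drive_tool", "data": {
  "deltas": [
    {"x": 0.002,"y": 0.0025,"z": -0.002,"twist": 0.0},
    {"x": 0.003,"y": 0.0035,"z": -0.001,"twist": 0.0},
    {"x": 0.003,"y": 0.0035,"z": 0.0,"twist": 0.0},
    {"x": 0.003,"y": 0.0045,"z": 0.0,"twist": 0.0},
    {"x": 0.0068,"y": 0.0045,"z": 0.001,"twist": 0.0},
    {"x": 0.0068,"y": 0.0045,"z": 0.002,"twist": 0.0},
    {"x": 0.0068,"y": 0.0032,"z": 0.003,"twist": 0.0},
    {"x": 0.0027,"y": 0.0007,"z": 0.003,"twist": 0.0}
  ]
}}

```text
time: 31.35
ee_pos: [506.6, -28.8, 81.7]
orientation: [-2.295, -2.092, 0.08]
wrist_force: [-8.6, -6.7, 23.0]
finger_gap: 30.2
```

```bash
python3 look.py e2 25 14
```

```text
t 31.35 TCP table x -86.27 y -1.36 z 81.74 | F along ex -8.03 ey -7.44 z 23.04 | psi-84.95 -0.24 toolz [-0.0618 -0.0089 -0.998 ] gap 30.2
bar near end x(z101) -143.60
bar -y side y -17.29  +y side y 14.72 slope deg -0.10 -2.03
near end row 175.5 strength 63 x -144.37
 L px [423.  194.2] tbl -135.89 42.48 travel 25.98 13.85 area 178
 R px [237.3 195. ] tbl -135.70 -35.63 travel 25.96 13.79 area 169
bar   n 834 z mean 101.10 slope dx -0.0003 dy -0.0086 rms 0.56
tblR  n 433 z mean 76.00 slope dx -0.0048 dy -0.0029 rms 0.54
tblL  n 443 z mean 76.05 slope dx 0.0014 dy -0.0023 rms 0.59
t 31.40 TCP table x -86.01 y -1.52 z 81.73 | F along ex -7.11 ey -6.12 z 22.63 | psi-84.95 -0.24 toolz [-0.0613 -0.0092 -0.9981] gap 30.2
```

```bash
python3 - <<'E'
from w import *
from rig import *
for i in range(22):
    n="scene" if i==12 else "wrist"
    d=get_image(n)
    if n=="scene": pickle.dump(d,open("f2_scene.pkl","wb"))
    elif i in(8,21): holes(d,25.6,13.4,str(i));planes(d)
rep(state())
d=pickle.load(open("f2_scene.pkl","rb"));cv2.imwrite("pics/f2s.png",cv2.resize(d["img"][205:255,225:285,::-1],None,fx=12,fy=12,interpolation=cv2.INTER_CUBIC))
E
```

```text
8 L px [423.  194.1] tbl -136.15 41.97 travel 25.72 13.34 area 180
8 R px [237.4 195.1] tbl -135.92 -36.11 travel 25.74 13.31 area 170
bar   n 825 z mean 101.10 slope dx -0.0005 dy -0.0098 rms 0.57
tblR  n 436 z mean 75.97 slope dx -0.0027 dy 0.0102 rms 0.60
tblL  n 445 z mean 76.07 slope dx -0.0017 dy 0.0009 rms 0.59
21 L px [422.9 194.1] tbl -136.17 41.96 travel 25.70 13.33 area 181
21 R px [237.4 195.1] tbl -135.93 -36.11 travel 25.73 13.31 area 170
bar   n 836 z mean 101.08 slope dx -0.0058 dy -0.0101 rms 0.59
tblR  n 433 z mean 76.05 slope dx 0.0004 dy 0.0131 rms 0.52
tblL  n 434 z mean 76.06 slope dx 0.0007 dy -0.0048 rms 0.58
t 32.50 TCP table x -86.52 y -1.88 z 81.76 | F along ex -7.57 ey -6.77 z 22.54 | psi-84.95 -0.26 toolz [-0.0616 -0.0089 -0.9981] gap 30.3
```

View pics/f2s.png

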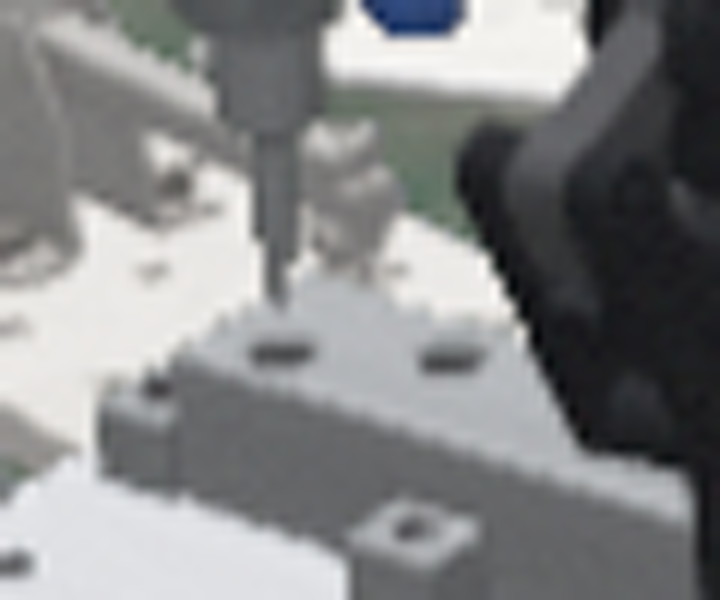

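{"op": "drive_tool", "data": {
  "deltas": [
    {"x": -0.009,"y": -0.013,"z": 0.0005,"twist": -0.001},
    {"x": -0.009,"y": -0.014,"z": 0.0015,"twist": -0.001},
    {"x": -0.003,"y": -0.004,"z": 0.003,"twist": -0.001},
    {"x": -0.002,"y": -0.001,"z": 0.004,"twist": 0.0},
    {"x": -0.002,"y": -0.001,"z": 0.004,"twist": 0.0},
    {"x": -0.002,"y": -0.001,"z": 0.004,"twist": 0.0},
    {"x": -0.002,"y": -0.001,"z": 0.004,"twist": 0.0},
    {"x": -0.002,"y": -0.001,"z": 0.004,"twist": 0.0}
  ]
}}

```text
time: 33.3
ee_pos: [483.3, -46.9, 81.6]
orientation: [-2.291, -2.101, 0.025]
wrist_force: [-8.3, 3.3, 29.4]
finger_gap: 30.1
```

```bash
python3 look.py g2 4 0
```

```text
t 33.30 TCP table x -107.93 y -21.46 z 81.56 | F along ex -8.56 ey 2.51 z 29.45 | psi-84.95 0.09 toolz [-0.0342  0.0134 -0.9993] gap 30.1
bar near end x(z101) -165.85
bar -y side y -37.74  +y side y -5.75 slope deg 0.14 -3.87
near end row 174.5 strength 75 x -166.92
 L px [438.  199.7] tbl -155.40 28.64 travel 6.47 0.01 area 174
 R px [251.9 199.9] tbl -155.21 -49.40 travel 6.45 0.02 area 175
bar   n 823 z mean 100.97 slope dx 0.0016 dy 0.0040 rms 0.56
tblR  n 446 z mean 66.18 slope dx -0.1826 dy 2.1159 rms 10.31
tblL  n 392 z mean 76.02 slope dx -0.0021 dy -0.0087 rms 0.55
t 33.35 TCP table x -107.72 y -21.47 z 81.56 | F along ex -7.42 ey 1.96 z 28.15 | psi-84.95 0.07 toolz [-0.0336  0.0137 -0.9993] gap 30.6
```

{"op": "drive_tool", "data": {
  "deltas": [
    {"x": 0.002,"y": 0.0055,"z": -0.002,"twist": 0.0},
    {"x": 0.003,"y": 0.0075,"z": -0.001,"twist": 0.0},
    {"x": 0.003,"y": 0.0075,"z": 0.0,"twist": 0.0},
    {"x": 0.003,"y": 0.0075,"z": 0.0,"twist": 0.0},
    {"x": 0.013,"y": 0.0075,"z": 0.001,"twist": 0.0},
    {"x": 0.012,"y": 0.007,"z": 0.002,"twist": 0.0},
    {"x": 0.0084,"y": 0.0049,"z": 0.003,"twist": 0.0},
    {"x": 0.0027,"y": 0.0007,"z": 0.003,"twist": 0.0}
  ]
}}

```text
time: 34.15
ee_pos: [529.2, -20.2, 81.6]
orientation: [-2.296, -2.092, 0.068]
wrist_force: [-9.6, -5.8, 22.3]
finger_gap: 30.5
```

```bash
python3 look.py h2 47 26
```

```text
t 34.15 TCP table x -64.60 y 9.11 z 81.61 | F along ex -9.09 ey -6.63 z 22.31 | psi-84.95 -0.26 toolz [-0.0559 -0.0033 -0.9984] gap 30.5
bar near end x(z101) -122.12
bar -y side y -7.03  +y side y 24.97 slope deg 0.11 -0.81
near end row 174.5 strength 67 x -123.10
 L px [422.7 193.9] tbl -114.29 52.85 travel 47.58 24.22 area 178
 R px [236.6 194.8] tbl -114.13 -25.25 travel 47.53 24.17 area 173
bar   n 834 z mean 100.99 slope dx -0.0006 dy 0.0015 rms 0.58
tblR  n 434 z mean 76.05 slope dx -0.0015 dy 0.0012 rms 0.57
tblL  n 445 z mean 76.04 slope dx -0.0023 dy -0.0052 rms 0.59
t 34.20 TCP table x -64.48 y 8.81 z 81.62 | F along ex -8.16 ey -7.34 z 22.65 | psi-84.95 -0.27 toolz [-0.0556 -0.0036 -0.9984] gap 30.5
```

{"op": "drive_tool", "data": {
  "deltas": [
    {"x": 0.0034,"y": 0.0001,"z": 0.0015,"twist": -0.001},
    {"x": 0.0034,"y": 0.0001,"z": 0.0015,"twist": 0.0},
    {"x": 0.0034,"y": 0.0001,"z": 0.0015,"twist": 0.0},
    {"x": 0.0034,"y": 0.0001,"z": 0.0015,"twist": 0.0},
    {"x": 0.0034,"y": 0.0001,"z": 0.0015,"twist": 0.0},
    {"x": 0.0034,"y": 0.0001,"z": 0.0015,"twist": 0.0},
    {"x": 0.0034,"y": 0.0001,"z": 0.0015,"twist": 0.0},
    {"x": 0.003,"y": 0.0003,"z": 0.0015,"twist": 0.0}
  ]
}}

```text
time: 35.0
ee_pos: [529.6, -19.6, 82.1]
orientation: [-2.308, -2.097, 0.11]
wrist_force: [-9.1, -6.7, 15.9]
finger_gap: 30.6
```

```bash
python3 look.py i2 47 26
```

```text
t 35.00 TCP table x -64.26 y 9.77 z 82.12 | F along ex -8.47 ey -7.45 z 15.85 | psi-84.95 -0.37 toolz [-0.0666 -0.0312 -0.9973] gap 30.6
bar near end x(z101) -121.66
bar -y side y -5.90  +y side y 26.21 slope deg 0.05 -0.74
near end row 175.5 strength 59 x -122.31
 L px [423.3 193.9] tbl -113.96 53.63 travel 47.91 25.00 area 178
 R px [238.3 194.8] tbl -113.79 -24.42 travel 47.87 25.00 area 168
bar   n 838 z mean 101.45 slope dx 0.0016 dy -0.0388 rms 0.58
tblR  n 434 z mean 76.00 slope dx -0.0016 dy 0.0025 rms 0.56
tblL  n 440 z mean 75.98 slope dx 0.0027 dy 0.0022 rms 0.60
t 35.05 TCP table x -64.20 y 9.84 z 82.10 | F along ex -9.00 ey -7.56 z 15.98 | psi-84.95 -0.37 toolz [-0.0666 -0.0314 -0.9973] gap 30.2
```

{"op": "drive_tool", "data": {
  "deltas": [
    {"x": -0.012,"y": -0.018,"z": 0.001,"twist": -0.002},
    {"x": -0.012,"y": -0.018,"z": 0.002,"twist": -0.002},
    {"x": -0.009,"y": -0.016,"z": 0.003,"twist": -0.001},
    {"x": -0.002,"y": -0.002,"z": 0.005,"twist": -0.001},
    {"x": -0.002,"y": -0.001,"z": 0.005,"twist": 0.0},
    {"x": -0.002,"y": -0.001,"z": 0.005,"twist": 0.0},
    {"x": -0.002,"y": -0.001,"z": 0.004,"twist": 0.0},
    {"x": -0.002,"y": -0.001,"z": 0.004,"twist": 0.0}
  ]
}}

```text
time: 35.85
ee_pos: [484.4, -50.3, 81.6]
orientation: [-2.305, -2.112, 0.051]
wrist_force: [-8.1, 2.7, 27.3]
finger_gap: 30.3
```

```bash
python3 look.py j2 4 0
```

```text
t 35.85 TCP table x -106.55 y -24.80 z 81.63 | F along ex -8.34 ey 1.98 z 27.33 | psi-84.95 0.06 toolz [-0.0342 -0.011  -0.9994] gap 30.3
bar near end x(z101) -164.48
bar -y side y -40.78  +y side y -8.85 slope deg 1.18 0.24
near end row 174.5 strength 74 x -165.59
 L px [447.1 201.7] tbl -153.30 28.66 travel 8.57 0.03 area 137
 R px [260.4 201.6] tbl -153.06 -49.40 travel 8.60 0.02 area 136
bar   n 832 z mean 100.98 slope dx -0.0017 dy -0.0140 rms 0.57
tblR  n 446 z mean 51.29 slope dx -0.0357 dy 2.4632 rms 8.37
tblL  n 447 z mean 78.49 slope dx -0.1718 dy -0.4773 rms 3.51
t 35.90 TCP table x -106.36 y -24.77 z 81.61 | F along ex -6.99 ey 0.73 z 26.99 | psi-84.95 0.05 toolz [-0.0337 -0.0107 -0.9994] gap 30.3
```

{"op": "drive_tool", "data": {
  "deltas": [
    {"x": -0.0015,"y": -0.0015,"z": 0.004,"twist": 0.0},
    {"x": -0.0015,"y": -0.0015,"z": 0.004,"twist": 0.0},
    {"x": -0.0015,"y": -0.0015,"z": 0.004,"twist": 0.0},
    {"x": -0.0015,"y": -0.0015,"z": 0.004,"twist": 0.0},
    {"x": -0.0015,"y": -0.0015,"z": 0.004,"twist": 0.0},
    {"x": -0.0015,"y": -0.0015,"z": 0.004,"twist": 0.0},
    {"x": -0.0015,"y": -0.0015,"z": 0.004,"twist": 0.0},
    {"x": -0.0015,"y": -0.0015,"z": 0.004,"twist": 0.0}
  ]
}}

```text
time: 36.7
ee_pos: [492.5, -51.3, 81.4]
orientation: [-2.304, -2.118, -0.012]
wrist_force: [-6.8, 1.9, 29.4]
finger_gap: 30.2
```

```bash
python3 look.py k2 6 0
```

```text
t 36.70 TCP table x -98.37 y -25.08 z 81.42 | F along ex -6.89 ey 1.28 z 29.42 | psi-84.95 0.22 toolz [-0.0023  0.014  -0.9999] gap 30.2
bar near end x(z101) -157.06
bar -y side y -41.51  +y side y -9.58 slope deg 1.23 0.27
near end row 172.5 strength 72 x -158.77
L none [[0, 0, 33, 3, 94], [11, 31, 9, 2, 14]]
R none [[0, 0, 33, 2, 66], [29, 16, 4, 17, 59], [13, 31, 8, 2, 12]]
bar   n 824 z mean 100.97 slope dx -0.0028 dy 0.0101 rms 0.55
tblR  n 445 z mean 51.39 slope dx -0.0399 dy 2.6383 rms 8.95
tblL  n 448 z mean 78.53 slope dx -0.1712 dy -0.4474 rms 3.50
t 36.75 TCP table x -98.19 y -25.12 z 81.44 | F along ex -7.39 ey 1.54 z 26.87 | psi-84.95 0.20 toolz [-0.0018  0.0142 -0.9999] gap 30.5
```

View pics/k2.png

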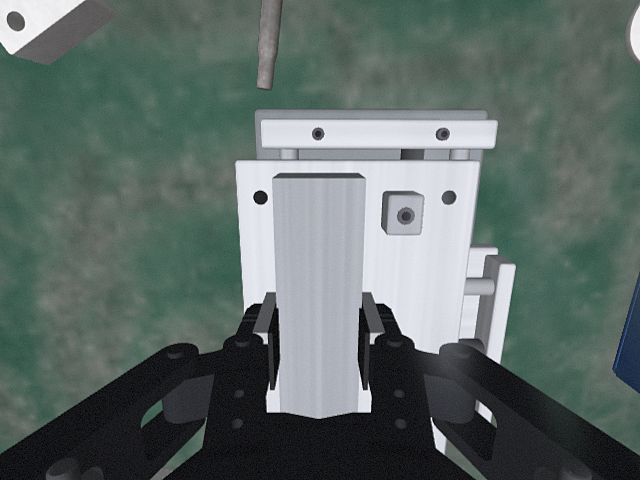

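{"op": "drive_tool", "data": {
  "deltas": [
    {"x": 0.003,"y": 0.004,"z": -0.002,"twist": 0.001},
    {"x": 0.004,"y": 0.006,"z": -0.001,"twist": 0.001},
    {"x": 0.004,"y": 0.006,"z": 0.0,"twist": 0.001},
    {"x": 0.004,"y": 0.006,"z": 0.0,"twist": 0.0},
    {"x": 0.0135,"y": 0.006,"z": 0.001,"twist": 0.0},
    {"x": 0.013,"y": 0.006,"z": 0.002,"twist": 0.0},
    {"x": 0.0089,"y": 0.0044,"z": 0.003,"twist": 0.0},
    {"x": 0.0027,"y": 0.0007,"z": 0.003,"twist": 0.0}
  ]
}}

```text
time: 37.55
ee_pos: [529.0, -17.5, 81.4]
orientation: [-2.314, -2.102, 0.033]
wrist_force: [-10.1, -8.3, 22.7]
finger_gap: 30.1
```

```bash
python3 look.py l2 47 26
```

```text
t 37.55 TCP table x -65.04 y 11.77 z 81.40 | F along ex -9.29 ey -9.10 z 22.69 | psi-84.95 -0.44 toolz [-0.0259 -0.0026 -0.9997] gap 30.1
bar near end x(z101) -123.52
bar -y side y -4.27  +y side y 27.71 slope deg -0.11 0.48
near end row 173.5 strength 65 x -124.61
 L px [423.9 191.6] tbl -115.56 55.67 travel 46.31 27.04 area 182
 R px [235.6 193.3] tbl -115.33 -22.40 travel 46.33 27.02 area 175
bar   n 829 z mean 100.97 slope dx 0.0001 dy 0.0021 rms 0.59
tblR  n 436 z mean 76.01 slope dx 0.0022 dy 0.0087 rms 0.55
tblL  n 433 z mean 76.04 slope dx -0.0026 dy -0.0091 rms 0.56
t 37.60 TCP table x -64.84 y 11.42 z 81.40 | F along ex -7.21 ey -8.39 z 22.32 | psi-84.95 -0.45 toolz [-0.0254 -0.003  -0.9997] gap 30.3
```

```bash
python3 - <<'E'
from w import *
from rig import *
for i in range(4): d=get_image("wrist")
holes(d,46.3,26.6);planes(d);d=get_image("scene");pickle.dump(d,open("m2_scene.pkl","wb"))
rep(state())
cv2.imwrite("pics/m2s.png",cv2.resize(d["img"][205:255,225:285,::-1],None,fx=12,fy=12,interpolation=cv2.INTER_CUBIC))
E
```

```text
L px [423.9 191.6] tbl -115.88 54.78 travel 45.99 26.15 area 182
 R px [235.4 193.4] tbl -115.68 -23.37 travel 45.98 26.05 area 172
bar   n 831 z mean 100.98 slope dx 0.0014 dy -0.0053 rms 0.56
tblR  n 436 z mean 75.97 slope dx -0.0004 dy 0.0054 rms 0.59
tblL  n 439 z mean 75.99 slope dx 0.0003 dy -0.0024 rms 0.56
t 37.85 TCP table x -65.47 y 10.81 z 81.39 | F along ex -8.06 ey -9.11 z 21.72 | psi-84.95 -0.49 toolz [-0.0259 -0.0026 -0.9997] gap 30.5
```

View pics/m2s.png

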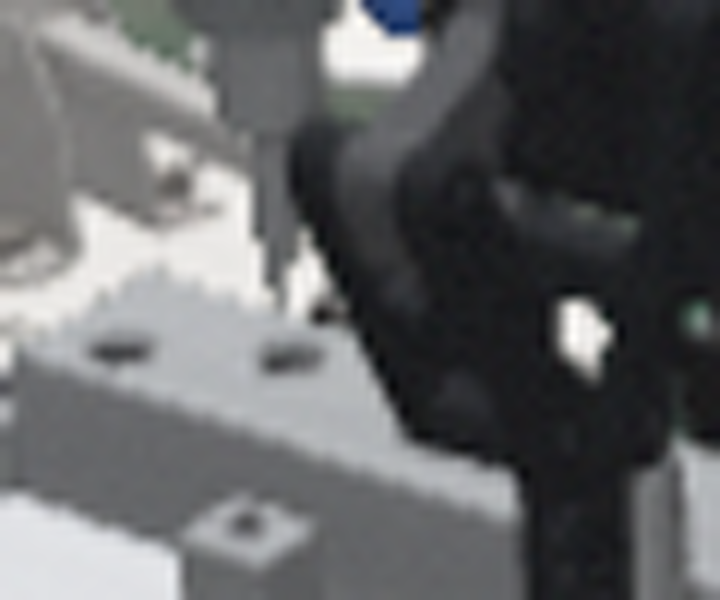

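{"op": "drive_tool", "data": {
  "deltas": [
    {"x": 0.003,"y": -0.0004,"z": 0.0025,"twist": 0.0},
    {"x": 0.003,"y": -0.0005,"z": 0.0025,"twist": 0.0},
    {"x": 0.003,"y": -0.0005,"z": 0.0025,"twist": 0.0},
    {"x": 0.003,"y": -0.0005,"z": 0.0025,"twist": 0.0},
    {"x": 0.003,"y": -0.0005,"z": 0.0025,"twist": 0.0},
    {"x": 0.003,"y": -0.0005,"z": 0.0025,"twist": 0.0},
    {"x": 0.003,"y": -0.0005,"z": 0.0025,"twist": 0.0},
    {"x": 0.003,"y": -0.0005,"z": 0.0025,"twist": 0.0}
  ]
}}

```text
time: 38.65
ee_pos: [530.8, -18.7, 81.7]
orientation: [2.325, 2.108, -0.054]
wrist_force: [-10.4, -6.9, 21.9]
finger_gap: 30.4
```

```bash
python3 look.py n2 47 26
```

```text
t 38.65 TCP table x -63.09 y 10.78 z 81.70 | F along ex -9.72 ey -7.76 z 21.92 | psi-84.95 -0.55 toolz [-0.0236 -0.0256 -0.9994] gap 30.4
bar near end x(z101) -121.60
bar -y side y -4.90  +y side y 27.16 slope deg -0.10 -1.98
near end row 172.5 strength 65 x -122.99
 L px [424.8 191.4] tbl -113.66 54.76 travel 48.21 26.13 area 188
 R px [236.1 193. ] tbl -113.42 -23.41 travel 48.24 26.01 area 176
bar   n 832 z mean 101.25 slope dx -0.0010 dy -0.0246 rms 0.54
tblR  n 432 z mean 76.01 slope dx 0.0021 dy 0.0049 rms 0.56
tblL  n 439 z mean 76.07 slope dx 0.0018 dy -0.0108 rms 0.59
t 38.70 TCP table x -63.03 y 10.89 z 81.70 | F along ex -8.80 ey -8.97 z 21.37 | psi-84.95 -0.54 toolz [-0.0235 -0.0257 -0.9994] gap 30.6
```

{"op": "drive_tool", "data": {
  "deltas": [
    {"x": -0.012,"y": -0.018,"z": 0.0005,"twist": -0.003},
    {"x": -0.012,"y": -0.018,"z": 0.001,"twist": -0.003},
    {"x": -0.007,"y": -0.016,"z": 0.002,"twist": -0.002},
    {"x": -0.002,"y": -0.003,"z": 0.005,"twist": -0.001},
    {"x": -0.002,"y": -0.002,"z": 0.005,"twist": 0.0},
    {"x": -0.002,"y": -0.002,"z": 0.005,"twist": 0.0},
    {"x": -0.002,"y": -0.002,"z": 0.005,"twist": 0.0},
    {"x": -0.002,"y": -0.002,"z": 0.005,"twist": 0.0}
  ]
}}

```text
time: 39.5
ee_pos: [484.3, -47.5, 81.2]
orientation: [2.307, 2.114, 0.009]
wrist_force: [-8.5, 2.2, 31.3]
finger_gap: 29.9
```

```bash
python3 look.py o2 4 0
```

```text
t 39.50 TCP table x -106.85 y -21.96 z 81.16 | F along ex -8.69 ey 1.48 z 31.32 | psi-84.95 0.04 toolz [ 0.0129 -0.0054 -0.9999] gap 29.9
bar near end x(z101) -165.99
bar -y side y -38.14  +y side y -6.19 slope deg 0.30 -3.46
near end row 171.5 strength 77 x -167.99
 L px [442.1 200. ] tbl -154.31 28.65 travel 7.56 0.02 area 183
 R px [252.1 200.1] tbl -154.12 -49.45 travel 7.54 -0.03 area 179
bar   n 830 z mean 100.87 slope dx -0.0013 dy -0.0025 rms 0.53
tblR  n 446 z mean 64.78 slope dx -0.1643 dy 2.0888 rms 9.72
tblL  n 444 z mean 77.67 slope dx -0.1176 dy -0.4106 rms 3.24
t 39.55 TCP table x -106.48 y -22.03 z 81.16 | F along ex -6.03 ey 1.62 z 32.32 | psi-84.95 0.04 toolz [ 0.014  -0.0054 -0.9999] gap 30.5
```

{"op": "drive_tool", "data": {
  "deltas": [
    {"x": -0.002,"y": -0.0025,"z": 0.0035,"twist": 0.0},
    {"x": -0.002,"y": -0.0025,"z": 0.0035,"twist": 0.0},
    {"x": -0.002,"y": -0.0025,"z": 0.0035,"twist": 0.0},
    {"x": -0.002,"y": -0.0025,"z": 0.0035,"twist": 0.0},
    {"x": -0.002,"y": -0.0025,"z": 0.0035,"twist": 0.0},
    {"x": -0.002,"y": -0.0025,"z": 0.0035,"twist": 0.0},
    {"x": -0.002,"y": -0.0025,"z": 0.0035,"twist": 0.0},
    {"x": -0.002,"y": -0.0025,"z": 0.0035,"twist": 0.0}
  ]
}}

```text
time: 40.35
ee_pos: [487.1, -48.7, 81.3]
orientation: [2.298, 2.114, 0.079]
wrist_force: [-7.1, 2.4, 26.2]
finger_gap: 30.1
```

```bash
python3 look.py p2 7 0
```

```text
t 40.35 TCP table x -104.03 y -22.91 z 81.29 | F along ex -7.27 ey 1.81 z 26.19 | psi-84.95 0.32 toolz [ 0.0492  0.0211 -0.9986] gap 30.1
bar near end x(z101) -172.13
bar -y side y -39.41  +y side y -7.42 slope deg 0.09 0.04
near end row 177.5 strength 46 x -164.17
 L px [445.9 190. ] tbl -155.75 28.69 travel 6.12 0.06 area 185
 R px [253.  190.1] tbl -155.54 -49.43 travel 6.12 -0.01 area 187
bar   n 838 z mean 101.07 slope dx -0.0020 dy 0.0205 rms 0.57
tblR  n 448 z mean 62.97 slope dx -0.1847 dy 2.2707 rms 10.05
tblL  n 448 z mean 77.71 slope dx -0.1226 dy -0.3744 rms 3.28
t 40.40 TCP table x -104.00 y -22.94 z 81.30 | F along ex -7.35 ey 2.58 z 25.79 | psi-84.95 0.30 toolz [ 0.0495  0.0214 -0.9985] gap 30.4
```

{"op": "drive_tool", "data": {
  "deltas": [
    {"x": 0.003,"y": 0.0055,"z": -0.0017,"twist": 0.002},
    {"x": 0.004,"y": 0.0072,"z": -0.0007,"twist": 0.002},
    {"x": 0.004,"y": 0.0072,"z": 0.0003,"twist": 0.001},
    {"x": 0.004,"y": 0.0072,"z": 0.0003,"twist": 0.0},
    {"x": 0.0125,"y": 0.0072,"z": 0.0013,"twist": 0.0},
    {"x": 0.012,"y": 0.0072,"z": 0.0023,"twist": 0.0},
    {"x": 0.0086,"y": 0.0047,"z": 0.0032,"twist": 0.0},
    {"x": 0.0027,"y": 0.0007,"z": 0.003,"twist": 0.0}
  ]
}}

```text
time: 41.2
ee_pos: [533.3, -18.5, 81.1]
orientation: [2.309, 2.103, 0.037]
wrist_force: [-9.7, -7.1, 24.2]
finger_gap: 30.4
```

```bash
python3 look.py q2 47 26; python3 - <<'E'
from w import *
from rig import *
for i in range(3): d=get_image("wrist")
holes(d,47,26);planes(d);pickle.dump(d,open("q3_wrist.pkl","wb"))
rep(state())
E
```

```text
t 41.20 TCP table x -60.67 y 11.21 z 81.12 | F along ex -8.99 ey -7.93 z 24.17 | psi-84.95 -0.28 toolz [ 0.0299  0.0024 -0.9995] gap 30.4
bar near end x(z101) -120.66
bar -y side y -5.06  +y side y 26.93 slope deg 0.08 0.35
near end row 176.5 strength 44 x -120.66
 L px [425.9 188.2] tbl -112.75 54.94 travel 49.12 26.31 area 188
 R px [232.9 189.8] tbl -112.50 -23.21 travel 49.16 26.21 area 186
bar   n 828 z mean 101.01 slope dx -0.0009 dy 0.0045 rms 0.54
tblR  n 438 z mean 76.02 slope dx -0.0045 dy 0.0047 rms 0.61
tblL  n 434 z mean 75.97 slope dx -0.0031 dy -0.0012 rms 0.57
t 41.25 TCP table x -60.43 y 10.95 z 81.08 | F along ex -7.57 ey -8.72 z 21.36 | psi-84.95 -0.28 toolz [ 0.0304  0.002  -0.9995] gap 30.3
 L px [425.6 188.2] tbl -113.02 54.09 travel 48.85 25.46 area 186
 R px [232.9 189.8] tbl -112.78 -23.99 travel 48.88 25.43 area 184
bar   n 822 z mean 100.97 slope dx -0.0005 dy 0.0035 rms 0.53
tblR  n 438 z mean 75.98 slope dx 0.0014 dy 0.0052 rms 0.58
tblL  n 440 z mean 76.04 slope dx 0.0006 dy -0.0003 rms 0.56
t 41.40 TCP table x -61.10 y 10.29 z 81.12 | F along ex -8.80 ey -7.89 z 22.09 | psi-84.95 -0.32 toolz [ 0.0298  0.0022 -0.9996] gap 30.5
```

{"op": "drive_tool", "data": {
  "deltas": [
    {"x": 0.003,"y": -0.001,"z": 0.0025,"twist": 0.0},
    {"x": 0.003,"y": -0.001,"z": 0.0025,"twist": 0.0},
    {"x": 0.003,"y": -0.001,"z": 0.0025,"twist": 0.0},
    {"x": 0.003,"y": -0.001,"z": 0.0025,"twist": 0.0},
    {"x": 0.003,"y": -0.001,"z": 0.0025,"twist": 0.0},
    {"x": 0.003,"y": -0.001,"z": 0.0025,"twist": 0.0},
    {"x": 0.003,"y": -0.001,"z": 0.0025,"twist": 0.0},
    {"x": 0.003,"y": -0.001,"z": 0.0025,"twist": 0.0}
  ]
}}

```text
time: 42.2
ee_pos: [535.1, -18.3, 81.3]
orientation: [2.295, 2.086, 0.024]
wrist_force: [-10.0, -7.5, 21.2]
finger_gap: 30.6
```

```bash
python3 look.py r2 47 26; python3 - <<'E'
from w import *
from rig import *
d=get_image("wrist");d=get_image("wrist")
holes(d,47,26);planes(d);pickle.dump(d,open("r3_wrist.pkl","wb"))
d=get_image("scene");pickle.dump(d,open("r3_scene.pkl","wb"))
rep(state())
cv2.imwrite("pics/r3s.png",cv2.resize(d["img"][205:255,225:285,::-1],None,fx=12,fy=12,interpolation=cv2.INTER_CUBIC))
E
```

```text
t 42.20 TCP table x -58.83 y 11.53 z 81.33 | F along ex -9.29 ey -8.39 z 21.18 | psi-84.95 -0.43 toolz [ 0.0386 -0.0193 -0.9991] gap 30.6
bar near end x(z101) -118.94
bar -y side y -4.48  +y side y 27.54 slope deg 0.02 0.82
near end row 176.5 strength 45 x -119.01
 L px [426.8 187.8] tbl -111.08 55.25 travel 50.79 26.62 area 182
 R px [233.1 189. ] tbl -110.92 -22.87 travel 50.74 26.55 area 174
bar   n 819 z mean 101.14 slope dx -0.0041 dy -0.0164 rms 0.50
tblR  n 436 z mean 76.04 slope dx 0.0004 dy 0.0069 rms 0.56
tblL  n 430 z mean 76.03 slope dx -0.0044 dy -0.0097 rms 0.54
t 42.25 TCP table x -58.79 y 11.68 z 81.32 | F along ex -9.52 ey -8.47 z 21.06 | psi-84.95 -0.42 toolz [ 0.0387 -0.0194 -0.9991] gap 30.1
 L px [426.7 187.8] tbl -111.08 55.39 travel 50.79 26.76 area 183
 R px [233.1 189. ] tbl -110.90 -22.72 travel 50.76 26.70 area 174
bar   n 838 z mean 101.14 slope dx -0.0030 dy -0.0154 rms 0.58
tblR  n 435 z mean 75.98 slope dx -0.0044 dy -0.0014 rms 0.56
tblL  n 439 z mean 76.07 slope dx 0.0003 dy -0.0101 rms 0.57
t 42.40 TCP table x -58.79 y 11.69 z 81.32 | F along ex -9.52 ey -8.19 z 21.59 | psi-84.95 -0.43 toolz [ 0.0387 -0.0191 -0.9991] gap 30.4
```

View pics/r3s.png

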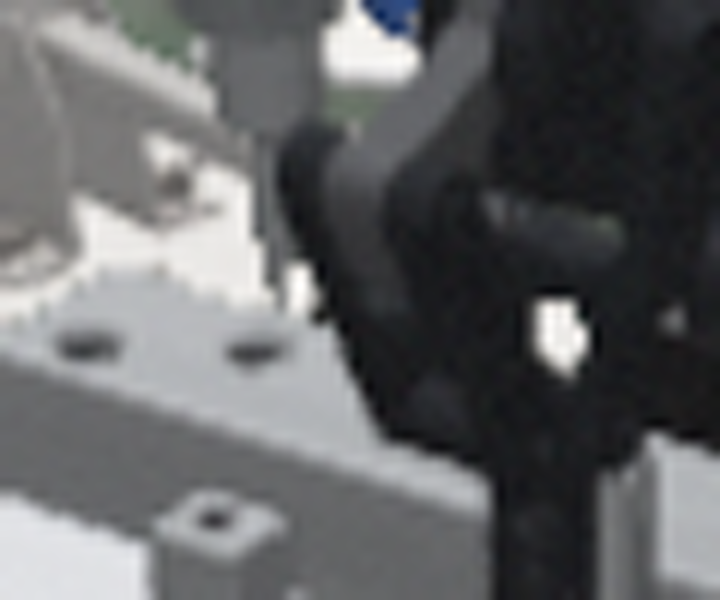

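{"op": "drive_tool", "data": {
  "deltas": [
    {"x": -0.012,"y": -0.019,"z": -0.0005,"twist": -0.003},
    {"x": -0.012,"y": -0.018,"z": 0.0,"twist": -0.002},
    {"x": -0.008,"y": -0.017,"z": 0.0005,"twist": -0.002},
    {"x": -0.0025,"y": -0.003,"z": 0.004,"twist": 0.0},
    {"x": -0.0025,"y": -0.0025,"z": 0.0045,"twist": 0.0},
    {"x": -0.0025,"y": -0.0025,"z": 0.0045,"twist": 0.0},
    {"x": -0.0025,"y": -0.0025,"z": 0.0045,"twist": 0.0},
    {"x": -0.0025,"y": -0.0025,"z": 0.0045,"twist": 0.0}
  ]
}}

```text
time: 43.2
ee_pos: [485.6, -48.6, 81.0]
orientation: [2.279, 2.088, 0.088]
wrist_force: [-7.5, 4.1, 30.2]
finger_gap: 30.1
```

```bash
python3 look.py s2 7 0; python3 - <<'E'
from w import *
for n in ["o2","p2","s2","q2","r2"]:
    d=pickle.load(open(n+"_wrist.pkl","rb"));im=cv2.GaussianBlur(d["img"].mean(2).astype(np.float32),(3,3),0)
    print(n,im[160:195,318].astype(int).tolist())
E
```

```text
t 43.20 TCP table x -105.45 y -22.95 z 80.95 | F along ex -7.81 ey 3.44 z 30.22 | psi-84.95 0.08 toolz [ 0.0755  0.0021 -0.9971] gap 30.1
bar near end x(z101) -173.25
bar -y side y -39.09  +y side y -7.17 slope deg -0.03 -0.10
near end row 177.5 strength 46 x -166.42
 L px [447.6 193.8] tbl -155.73 28.70 travel 6.14 0.07 area 191
 R px [252.4 194.3] tbl -155.49 -49.46 travel 6.17 -0.04 area 190
bar   n 822 z mean 100.92 slope dx -0.0010 dy 0.0001 rms 0.54
tblR  n 447 z mean 63.44 slope dx -0.1809 dy 2.1380 rms 9.58
tblL  n 445 z mean 78.16 slope dx -0.1388 dy -0.4310 rms 3.40
t 43.25 TCP table x -105.21 y -23.03 z 80.96 | F along ex -6.17 ey 3.03 z 28.71 | psi-84.95 0.06 toolz [ 0.0763  0.0023 -0.9971] gap 30.0
o2 [230, 182, 134, 159, 206, 222, 226, 229, 229, 232, 227, 173, 96, 70, 74, 73, 75, 97, 145, 183, 189, 187, 186, 186, 186, 187, 187, 187, 187, 186, 186, 187, 188, 188, 187]
p2 [227, 227, 227, 227, 226, 227, 228, 229, 211, 152, 89, 71, 75, 74, 75, 75, 73, 86, 134, 178, 187, 184, 184, 184, 183, 184, 185, 185, 184, 183, 184, 184, 184, 184, 184]
s2 [227, 227, 227, 227, 227, 231, 226, 172, 95, 69, 76, 77, 77, 77, 77, 76, 72, 84, 134, 179, 188, 185, 184, 184, 184, 184, 183, 184, 185, 185, 184, 184, 184, 184, 184]
q2 [226, 226, 226, 227, 227, 227, 229, 230, 211, 150, 87, 69, 74, 74, 72, 76, 106, 152, 181, 185, 182, 182, 182, 182, 182, 183, 184, 183, 182, 183, 182, 182, 183, 183, 182]
r2 [226, 227, 227, 227, 227, 227, 229, 227, 195, 130, 80, 70, 73, 74, 74, 71, 84, 132, 176, 184, 182, 183, 182, 181, 182, 182, 181, 182, 183, 183, 182, 181, 181, 182, 183]
```

{"op": "drive_tool", "data": {
  "deltas": [
    {"x": 0.003,"y": 0.0055,"z": -0.0017,"twist": 0.001},
    {"x": 0.004,"y": 0.0073,"z": -0.0007,"twist": 0.001},
    {"x": 0.004,"y": 0.0073,"z": 0.0003,"twist": 0.0},
    {"x": 0.004,"y": 0.0073,"z": 0.0003,"twist": 0.0},
    {"x": 0.0127,"y": 0.0072,"z": 0.0013,"twist": 0.0},
    {"x": 0.0122,"y": 0.0072,"z": 0.0023,"twist": 0.0},
    {"x": 0.0086,"y": 0.0048,"z": 0.0032,"twist": 0.0},
    {"x": 0.0027,"y": 0.0007,"z": 0.003,"twist": 0.0}
  ]
}}

```text
time: 44.05
ee_pos: [532.4, -15.9, 81.1]
orientation: [2.285, 2.086, 0.049]
wrist_force: [-9.1, -6.5, 24.0]
finger_gap: 30.5
```

```bash
python3 look.py t2 47 26; python3 - <<'E'
from w import *
from rig import *
for i in range(3): d=get_image("wrist")
holes(d,47,26);planes(d);pickle.dump(d,open("t3_wrist.pkl","wb"))
rep(state())
E
```

```text
t 44.05 TCP table x -61.78 y 13.73 z 81.08 | F along ex -8.54 ey -7.27 z 24.03 | psi-84.95 -0.17 toolz [ 0.0552 -0.0135 -0.9984] gap 30.5
bar near end x(z101) -122.42
bar -y side y -2.34  +y side y 29.68 slope deg -0.06 -0.61
near end row 176.5 strength 46 x -122.51
 L px [428.  187.4] tbl -114.47 57.49 travel 47.40 28.86 area 197
 R px [232.9 188. ] tbl -114.28 -20.62 travel 47.38 28.80 area 185
bar   n 823 z mean 101.06 slope dx -0.0033 dy -0.0042 rms 0.53
tblR  n 438 z mean 76.04 slope dx -0.0036 dy -0.0011 rms 0.54
tblL  n 441 z mean 75.99 slope dx -0.0003 dy -0.0038 rms 0.55
t 44.10 TCP table x -61.51 y 13.49 z 81.09 | F along ex -8.39 ey -7.25 z 21.44 | psi-84.95 -0.18 toolz [ 0.0558 -0.0138 -0.9983] gap 30.1
 L px [427.9 187.3] tbl -114.76 56.70 travel 47.11 28.07 area 193
 R px [232.9 188.1] tbl -114.55 -21.34 travel 47.11 28.08 area 187
bar   n 840 z mean 101.03 slope dx 0.0010 dy -0.0135 rms 0.60
tblR  n 434 z mean 76.00 slope dx -0.0031 dy -0.0026 rms 0.56
tblL  n 435 z mean 76.02 slope dx -0.0044 dy 0.0050 rms 0.54
t 44.25 TCP table x -62.18 y 12.83 z 81.08 | F along ex -8.19 ey -8.01 z 21.88 | psi-84.95 -0.21 toolz [ 0.055  -0.0137 -0.9984] gap 30.6
```

{"op": "drive_tool", "data": {
  "deltas": [
    {"x": 0.0026,"y": -0.0014,"z": 0.0025,"twist": 0.0},
    {"x": 0.0026,"y": -0.0014,"z": 0.0025,"twist": 0.0},
    {"x": 0.0026,"y": -0.0014,"z": 0.0025,"twist": 0.0},
    {"x": 0.0026,"y": -0.0014,"z": 0.0025,"twist": 0.0},
    {"x": 0.0026,"y": -0.0014,"z": 0.0025,"twist": 0.0},
    {"x": 0.0026,"y": -0.0014,"z": 0.0025,"twist": 0.0},
    {"x": 0.0026,"y": -0.0014,"z": 0.0025,"twist": 0.0},
    {"x": 0.0026,"y": -0.0014,"z": 0.0025,"twist": 0.0}
  ]
}}

```text
time: 45.05
ee_pos: [532.4, -16.8, 81.3]
orientation: [2.27, 2.072, 0.04]
wrist_force: [-10.2, -8.0, 22.0]
finger_gap: 30.2
```

```bash
python3 look.py u2 47 26; python3 - <<'E'
from w import *
from rig import *
for i in range(2): d=get_image("wrist")
holes(d,47,26);planes(d);pickle.dump(d,open("u3_wrist.pkl","wb"))
rep(state())
E
```

```text
t 45.05 TCP table x -61.63 y 12.81 z 81.33 | F along ex -9.43 ey -8.90 z 21.97 | psi-84.95 -0.22 toolz [ 0.0649 -0.0327 -0.9974] gap 30.2
bar near end x(z101) -122.32
bar -y side y -2.99  +y side y 29.10 slope deg -0.03 -0.73
near end row 177.5 strength 44 x -122.31
 L px [429.1 187.4] tbl -114.43 56.60 travel 47.44 27.97 area 199
 R px [233.2 187.5] tbl -114.21 -21.51 travel 47.45 27.91 area 186
bar   n 838 z mean 101.23 slope dx -0.0010 dy -0.0240 rms 0.55
tblR  n 430 z mean 76.02 slope dx -0.0017 dy 0.0044 rms 0.51
tblL  n 435 z mean 76.04 slope dx 0.0006 dy -0.0027 rms 0.53
t 45.10 TCP table x -61.63 y 12.83 z 81.33 | F along ex -9.15 ey -8.43 z 21.93 | psi-84.95 -0.22 toolz [ 0.065  -0.0329 -0.9973] gap 30.4
 L px [429.1 187.4] tbl -114.42 56.66 travel 47.45 28.03 area 200
 R px [233.2 187.5] tbl -114.21 -21.45 travel 47.45 27.97 area 186
bar   n 833 z mean 101.28 slope dx 0.0017 dy -0.0283 rms 0.53
tblR  n 437 z mean 76.05 slope dx -0.0008 dy 0.0091 rms 0.53
tblL  n 442 z mean 76.02 slope dx -0.0022 dy 0.0014 rms 0.55
t 45.20 TCP table x -61.62 y 12.85 z 81.33 | F along ex -8.32 ey -7.98 z 22.43 | psi-84.95 -0.22 toolz [ 0.0649 -0.0326 -0.9974] gap 30.4
```

{"op": "drive_tool", "data": {
  "deltas": [
    {"x": 0.0,"y": -0.0015,"z": 0.0025,"twist": 0.0},
    {"x": 0.0024,"y": -0.0015,"z": 0.0025,"twist": 0.0},
    {"x": 0.0025,"y": -0.0015,"z": 0.0025,"twist": 0.0},
    {"x": 0.0025,"y": -0.0015,"z": 0.0025,"twist": 0.0},
    {"x": 0.0025,"y": -0.0015,"z": 0.0025,"twist": 0.0},
    {"x": 0.0025,"y": -0.0015,"z": 0.0025,"twist": 0.0},
    {"x": 0.0025,"y": -0.0015,"z": 0.0025,"twist": 0.0},
    {"x": 0.0025,"y": -0.0015,"z": 0.0025,"twist": 0.0}
  ]
}}

```text
time: 46.0
ee_pos: [532.3, -19.4, 81.5]
orientation: [2.264, 2.052, 0.034]
wrist_force: [-9.4, -7.0, 21.9]
finger_gap: 30.2
```

```bash
python3 look.py v2 47 26; python3 - <<'E'
from w import *
from rig import *
d=get_image("wrist")
holes(d,47,26);planes(d);pickle.dump(d,open("v3_wrist.pkl","wb"))
d=get_image("scene");pickle.dump(d,open("v3_scene.pkl","wb"))
rep(state())
cv2.imwrite("pics/v3s.png",cv2.resize(d["img"][205:255,225:285,::-1],None,fx=12,fy=12,interpolation=cv2.INTER_CUBIC))
E
```

```text
t 46.00 TCP table x -61.57 y 10.19 z 81.47 | F along ex -8.73 ey -7.81 z 21.86 | psi-84.95 -0.65 toolz [ 0.0743 -0.0485 -0.9961] gap 30.2
bar near end x(z101) -122.55
bar -y side y -5.37  +y side y 26.74 slope deg 0.05 -0.90
near end row 177.5 strength 44 x -122.57
 L px [429.5 186.4] tbl -114.64 54.12 travel 47.23 25.49 area 202
 R px [232.8 187.2] tbl -114.46 -23.97 travel 47.20 25.45 area 185
bar   n 823 z mean 101.39 slope dx 0.0019 dy -0.0407 rms 0.54
tblR  n 432 z mean 76.04 slope dx 0.0004 dy -0.0031 rms 0.50
tblL  n 436 z mean 75.98 slope dx -0.0021 dy -0.0061 rms 0.52
t 46.05 TCP table x -61.60 y 10.20 z 81.45 | F along ex -9.57 ey -8.79 z 21.81 | psi-84.95 -0.64 toolz [ 0.0743 -0.0486 -0.9961] gap 30.0
 L px [429.5 186.4] tbl -114.63 54.14 travel 47.24 25.51 area 201
 R px [232.8 187.2] tbl -114.46 -23.97 travel 47.20 25.45 area 184
bar   n 833 z mean 101.41 slope dx 0.0002 dy -0.0378 rms 0.56
tblR  n 435 z mean 75.98 slope dx -0.0003 dy -0.0120 rms 0.55
tblL  n 443 z mean 75.98 slope dx -0.0044 dy -0.0066 rms 0.57
t 46.15 TCP table x -61.59 y 10.23 z 81.45 | F along ex -8.01 ey -8.89 z 22.22 | psi-84.95 -0.64 toolz [ 0.0742 -0.0484 -0.9961] gap 30.6
```

View pics/v3s.png

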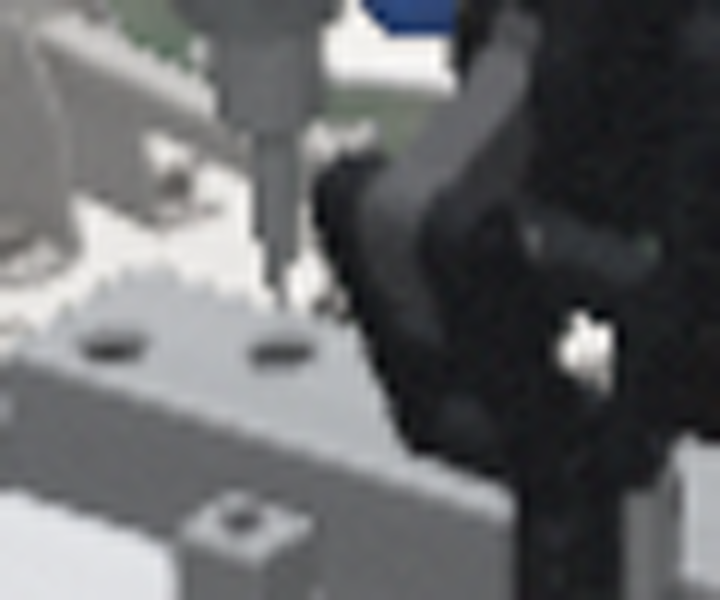

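```bash
python3 - <<'E'
from w import *
from rig import *
for i in range(20):
    d=get_image("wrist")
    if i==10: holes(d,47,26)
holes(d,47,26);planes(d)
d2=get_image("top");pickle.dump(d2,open("w3_top.pkl","wb"));cv2.imwrite("pics/w3_top.png",d2["img"][:,:,::-1])
rep(state())
print(sign_off())
E
```

```text
L px [429.5 186.4] tbl -114.64 54.14 travel 47.23 25.51 area 202
 R px [232.8 187.2] tbl -114.47 -23.96 travel 47.19 25.46 area 184
 L px [429.5 186.4] tbl -114.65 54.14 travel 47.22 25.51 area 202
 R px [232.8 187.3] tbl -114.44 -23.94 travel 47.22 25.48 area 186
bar   n 836 z mean 101.38 slope dx -0.0024 dy -0.0350 rms 0.56
tblR  n 436 z mean 76.05 slope dx -0.0025 dy -0.0005 rms 0.55
tblL  n 442 z mean 76.08 slope dx 0.0007 dy -0.0113 rms 0.53
t 47.20 TCP table x -61.57 y 10.20 z 81.47 | F along ex -9.19 ey -8.32 z 22.51 | psi-84.95 -0.64 toolz [ 0.0742 -0.0485 -0.9961] gap 30.1
the job is handed in; nothing more can be done
None
```

View pics/w3_top.png

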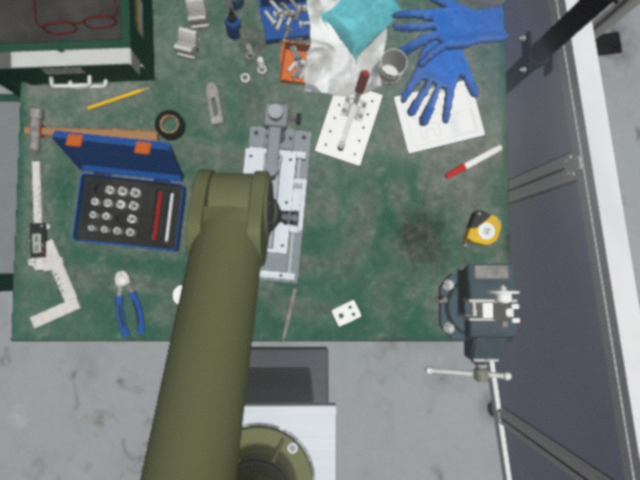

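I handed the job in at 47.2 s with the arm still holding the bar pressed against both stops and bore 2 under the pointer. The bar was slightly rolled rather than flat, and both bores are a little off nominal.

| Bore | Table travel in the hold (x, y mm) | Nominal (mm) | Held still for |
|---|---|---|---|
| 1, first hold | 24.4, 13.7 | 25, 14 | over 1 s |
| 1, second hold | 25.7, 13.3 | 25, 14 | about 1.1 s |
| 2, final | 47.2, 25.5 | 47, 26 | about 1.2 s up to hand-in |

- **Bore 1:** the two holds straddle the nominal x. A cross-check of the first in the scene picture gave about 24.5, 13.2, so up to 0.5 mm less in y.
- **Bore 2:** the roll shifts the bore mouth about +0.9 mm in y, leaving it roughly 0.2 and 0.4 mm off. The scene picture showed it directly below the tip.
- **Force on the stops:** at the end about 9 N in x and 8 N in y.

**Checks that fell short:**
- **Roll:** the bar was not quite flat at the end. It was rolled about 2° about its length, so its outer edge stood roughly 1 mm up. At bore 1 it was rolled 0.6 to 0.8°. Pushing sideways kept tilting the hand, and there was no tilt command to correct it.
- **Extra attempts:** between holds I backed off to level the bar and pushed again, several times. During one early levelling attempt the bar also rode up over a side stop.
- **Pointer:** no camera view showed anything touching it, but I had no direct way to sense contact.
- **Loose parts:** the last top picture shows the drilled block where it was. The arm mostly hides the pulley there; I never went near it.

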